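Load rechargeable cells into a charging cassette and put it on charge

TASK

Load all the loose battery cells into the charging cassette and put it on charge. Slide the cassette's end squarely against the bench stop so that it cannot run away, and load the row at that end: press each cell's flat end against its coil spring, towards the stop, roll the stud end down past the steel lip and let the spring carry the stud under it; then turn the cassette end for end, bring its other end against the stop and load the remaining cell or cells there in the same way. Finally set the loaded cassette down flat in the charging base and press the start button, leaving the timer, dish, tape and marker where they are.

Things in the scene. Friction and masses are not known exactly. Their poses are not given: they have to be found in the camera images.
- cassette: loose charging cassette of grey plastic, 212 x 102 mm, 33 mm high, 0.42 kg empty. Origin: centre of its underside; x along its length, z up. Four open bays, two at each end: row a on the +x side, row b on the -x side, centre lines along x at y = +28 (bays 1) and -28 mm (bays 2), floor 5 mm up. Spring blocks fill both ends, 88 to 106 mm from the middle
- post (a point): top centre of the cassette's black grip post, 66 mm above its underside: 16 mm (cassette x) by 20 mm (y), free from z = 29 to 66 mm, to be pinched from above. It stands on a 12 mm thick wall across the cassette's middle
- spring_a1 (a point): centre of the face of the steel button (16 mm across) on bay a1's coil spring, 18 mm above the cassette's underside. Free it stands 72 mm from the cassette's middle; it goes back up to 16 mm towards the cassette's end, pushing with 2 N at first and 9 N at the end (450 N/m). The springs of a2 (in the +x end too) and of b1 and b2 (in the -x end) are alike
- stop_face (a point): bench stop: aluminium angle, 150 mm wide, 40 mm high, screwed to the worktop beyond the cassette, with a rubber face. This point is the middle of the face's lower edge, on the worktop; x points into the stop, away from the robot, square to the face; y along the face
- dock (a point): charging base: white, fixed, a tray with a 220 x 110 mm pocket for the cassette (4 mm clear all round, either way round), rim 20 mm above the worktop. This point is the middle of the pocket's floor, 8 mm above the worktop; x along the pocket's length, away from the console
- start_top (a point): top centre of the round push button (24 mm across) on the console at the near end of the charging base; its x and y axes are the charging base's
- start (a joint): travel of the push button, 0 when up to 0.006 m fully down (about 5 N); springs back
- contact_a1 (a point): contact of bay a1 on the middle wall, 6 mm from the cassette's middle, 18 mm above its underside: where the stud tip of a seated cell stands (cell level, its origin 44 mm from the cassette's middle, spring 4 mm back). Axes as the cassette's. Over it a steel lip, 22 mm wide, stands out 4.5 mm from the wall, underside z = 25.5, top 29 mm
- contact_a2 (a point): contact of bay a2 on the middle wall, 6 mm from the cassette's middle, 18 mm above its underside: where the stud tip of a seated cell stands (cell level, its origin 44 mm from the cassette's middle, spring 4 mm back). Axes as the cassette's. Over it a steel lip, 22 mm wide, stands out 4.5 mm from the wall, underside z = 25.5, top 29 mm
- contact_b1 (a point): contact of bay b1 on the middle wall, 6 mm from the cassette's middle, 18 mm above its underside: where the stud tip of a seated cell stands (cell level, its origin 44 mm from the cassette's middle, spring 4 mm back). Axes as the cassette's. Over it a steel lip, 22 mm wide, stands out 4.5 mm from the wall, underside z = 25.5, top 29 mm
- contact_b2 (a point): contact of bay b2 on the middle wall, 6 mm from the cassette's middle, 18 mm above its underside: where the stud tip of a seated cell stands (cell level, its origin 44 mm from the cassette's middle, spring 4 mm back). Axes as the cassette's. Over it a steel lip, 22 mm wide, stands out 4.5 mm from the wall, underside z = 25.5, top 29 mm
- mid_a (a point): point on the cassette's centre line between bays a1 and a2: cassette x = 44 mm, z = 18 mm, level with the middles of seated cells (row b is alike at x = -44). Low cheeks (10 mm high, 30 mm apart) guide the end caps, with a gap for the fingers from x = 26 to 67 mm. 30 mm is free between the cells of a row: open the fingers no wider than about 45 mm there
- cell_1: loose battery cell (may be absent), 70 mm long over all, 0.09 kg: round can 24 mm across, 40 mm long, between two black square end caps (26 x 26 mm, 12 mm long; it lies flat on them, axis 13 mm up), at the + end a brass stud, 12 mm across, 6 mm long; other end flat. Origin: on the axis, 32 mm from the flat end and 38 mm from the stud's tip; x along the axis towards the stud
- stud_1 (a point): tip of cell_1's stud, on its axis, 38 mm from the cell's origin
- cell_2: loose battery cell (may be absent), 70 mm long over all, 0.09 kg: round can 24 mm across, 40 mm long, between two black square end caps (26 x 26 mm, 12 mm long; it lies flat on them, axis 13 mm up), at the + end a brass stud, 12 mm across, 6 mm long; other end flat. Origin: on the axis, 32 mm from the flat end and 38 mm from the stud's tip; x along the axis towards the stud
- stud_2 (a point): tip of cell_2's stud, on its axis, 38 mm from the cell's origin
- cell_3: loose battery cell (may be absent), 70 mm long over all, 0.09 kg: round can 24 mm across, 40 mm long, between two black square end caps (26 x 26 mm, 12 mm long; it lies flat on them, axis 13 mm up), at the + end a brass stud, 12 mm across, 6 mm long; other end flat. Origin: on the axis, 32 mm from the flat end and 38 mm from the stud's tip; x along the axis towards the stud
- stud_3 (a point): tip of cell_3's stud, on its axis, 38 mm from the cell's origin
- cell_4: loose battery cell (may be absent), 70 mm long over all, 0.09 kg: round can 24 mm across, 40 mm long, between two black square end caps (26 x 26 mm, 12 mm long; it lies flat on them, axis 13 mm up), at the + end a brass stud, 12 mm across, 6 mm long; other end flat. Origin: on the axis, 32 mm from the flat end and 38 mm from the stud's tip; x along the axis towards the stud
- stud_4 (a point): tip of cell_4's stud, on its axis, 38 mm from the cell's origin
- timer: bystander: bench timer leaning on its foot, 65 x 64 x 71 mm; origin under its middle
- tape: bystander: roll of masking tape, 104 mm across, 25 mm high; origin under its middle
- culture_dish: bystander: closed petri dish, 91 mm across, 14 mm high; origin under its middle
- marker: bystander: black marker pen, 142 mm long, lying; origin under its middle

How it is judged:
On the way, in this order (a step that is already met when the one before it is completed fails the run):
1. with one end of the cassette squarely against the bench stop, at least one cell is seated in the row at that end ((((x of mid_a in the frame of stop_face between -0.07 and -0.057 m and y of mid_a in the frame of stop_face between -0.035 and 0.035 m and angle between the x axis of cassette and the x axis of stop_face, either way round below 0.1 rad and height (world z) of cassette below 0.006 m and angle between cassette's own z axis and vertical below 0.05 rad) and (((distance between stud_1 and contact_a1 below 0.0045 m or distance between stud_1 and contact_a2 below 0.0045 m) and angle between the x axis of cell_1 and the x axis of cassette, either way round below 0.06 rad) or ((distance between stud_2 and contact_a1 below 0.0045 m or distance between stud_2 and contact_a2 below 0.0045 m) and angle between the x axis of cell_2 and the x axis of cassette, either way round below 0.06 rad) or ((distance between stud_3 and contact_a1 below 0.0045 m or distance between stud_3 and contact_a2 below 0.0045 m) and angle between the x axis of cell_3 and the x axis of cassette, either way round below 0.06 rad) or ((distance between stud_4 and contact_a1 below 0.0045 m or distance between stud_4 and contact_a2 below 0.0045 m) and angle between the x axis of cell_4 and the x axis of cassette, either way round below 0.06 rad))) or ((x of mid_a in the frame of stop_face between -0.158 and -0.145 m and y of mid_a in the frame of stop_face between -0.035 and 0.035 m and angle between the x axis of cassette and the x axis of stop_face, either way round below 0.1 rad and height (world z) of cassette below 0.006 m and angle between cassette's own z axis and vertical below 0.05 rad) and (((distance between stud_1 and contact_b1 below 0.0045 m or distance between stud_1 and contact_b2 below 0.0045 m) and angle between the x axis of cell_1 and the x axis of cassette, either way round below 0.06 rad) or ((distance between stud_2 and contact_b1 below 0.0045 m or distance between stud_2 and contact_b2 below 0.0045 m) and angle between the x axis of cell_2 and the x axis of cassette, either way round below 0.06 rad) or ((distance between stud_3 and contact_b1 below 0.0045 m or distance between stud_3 and contact_b2 below 0.0045 m) and angle between the x axis of cell_3 and the x axis of cassette, either way round below 0.06 rad) or ((distance between stud_4 and contact_b1 below 0.0045 m or distance between stud_4 and contact_b2 below 0.0045 m) and angle between the x axis of cell_4 and the x axis of cassette, either way round below 0.06 rad))))), for 0.2 s.
2. the cassette has been turned end for end: its other end is squarely against the stop, with the loaded row away from it ((((x of mid_a in the frame of stop_face between -0.07 and -0.057 m and y of mid_a in the frame of stop_face between -0.035 and 0.035 m and angle between the x axis of cassette and the x axis of stop_face, either way round below 0.1 rad and height (world z) of cassette below 0.006 m and angle between cassette's own z axis and vertical below 0.05 rad) and (((distance between stud_1 and contact_b1 below 0.0045 m or distance between stud_1 and contact_b2 below 0.0045 m) and angle between the x axis of cell_1 and the x axis of cassette, either way round below 0.06 rad) or ((distance between stud_2 and contact_b1 below 0.0045 m or distance between stud_2 and contact_b2 below 0.0045 m) and angle between the x axis of cell_2 and the x axis of cassette, either way round below 0.06 rad) or ((distance between stud_3 and contact_b1 below 0.0045 m or distance between stud_3 and contact_b2 below 0.0045 m) and angle between the x axis of cell_3 and the x axis of cassette, either way round below 0.06 rad) or ((distance between stud_4 and contact_b1 below 0.0045 m or distance between stud_4 and contact_b2 below 0.0045 m) and angle between the x axis of cell_4 and the x axis of cassette, either way round below 0.06 rad))) or ((x of mid_a in the frame of stop_face between -0.158 and -0.145 m and y of mid_a in the frame of stop_face between -0.035 and 0.035 m and angle between the x axis of cassette and the x axis of stop_face, either way round below 0.1 rad and height (world z) of cassette below 0.006 m and angle between cassette's own z axis and vertical below 0.05 rad) and (((distance between stud_1 and contact_a1 below 0.0045 m or distance between stud_1 and contact_a2 below 0.0045 m) and angle between the x axis of cell_1 and the x axis of cassette, either way round below 0.06 rad) or ((distance between stud_2 and contact_a1 below 0.0045 m or distance between stud_2 and contact_a2 below 0.0045 m) and angle between the x axis of cell_2 and the x axis of cassette, either way round below 0.06 rad) or ((distance between stud_3 and contact_a1 below 0.0045 m or distance between stud_3 and contact_a2 below 0.0045 m) and angle between the x axis of cell_3 and the x axis of cassette, either way round below 0.06 rad) or ((distance between stud_4 and contact_a1 below 0.0045 m or distance between stud_4 and contact_a2 below 0.0045 m) and angle between the x axis of cell_4 and the x axis of cassette, either way round below 0.06 rad))))), for 0.2 s.
3. all the cells are seated, with the end of the cassette loaded last still against the stop ((distance between stud_1 and contact_a1 below 0.0045 m or distance between stud_1 and contact_a2 below 0.0045 m or distance between stud_1 and contact_b1 below 0.0045 m or distance between stud_1 and contact_b2 below 0.0045 m) and angle between the x axis of each of cell_1, cell_2, cell_3, cell_4 and the x axis of cassette, either way round below 0.06 rad and (distance between stud_2 and contact_a1 below 0.0045 m or distance between stud_2 and contact_a2 below 0.0045 m or distance between stud_2 and contact_b1 below 0.0045 m or distance between stud_2 and contact_b2 below 0.0045 m) and (distance between stud_3 and contact_a1 below 0.0045 m or distance between stud_3 and contact_a2 below 0.0045 m or distance between stud_3 and contact_b1 below 0.0045 m or distance between stud_3 and contact_b2 below 0.0045 m) and (distance between stud_4 and contact_a1 below 0.0045 m or distance between stud_4 and contact_a2 below 0.0045 m or distance between stud_4 and contact_b1 below 0.0045 m or distance between stud_4 and contact_b2 below 0.0045 m) and ((x of mid_a in the frame of stop_face between -0.07 and -0.057 m and y of mid_a in the frame of stop_face between -0.035 and 0.035 m and angle between the x axis of cassette and the x axis of stop_face, either way round below 0.1 rad and height (world z) of cassette below 0.006 m and angle between cassette's own z axis and vertical below 0.05 rad) or (x of mid_a in the frame of stop_face between -0.158 and -0.145 m and y of mid_a in the frame of stop_face between -0.035 and 0.035 m and angle between the x axis of cassette and the x axis of stop_face, either way round below 0.1 rad and height (world z) of cassette below 0.006 m and angle between cassette's own z axis and vertical below 0.05 rad))), for 0.2 s.
4. the cassette lies flat in the charging base with all the cells seated (horizontal distance between cassette and dock below 0.008 m and z of cassette in the frame of dock below 0.005 m and angle between the x axis of cassette and the x axis of dock, either way round below 0.06 rad and angle between cassette's own z axis and vertical below 0.05 rad and (distance between stud_1 and contact_a1 below 0.0045 m or distance between stud_1 and contact_a2 below 0.0045 m or distance between stud_1 and contact_b1 below 0.0045 m or distance between stud_1 and contact_b2 below 0.0045 m) and angle between the x axis of each of cell_1, cell_2, cell_3, cell_4 and the x axis of cassette, either way round below 0.06 rad and (distance between stud_2 and contact_a1 below 0.0045 m or distance between stud_2 and contact_a2 below 0.0045 m or distance between stud_2 and contact_b1 below 0.0045 m or distance between stud_2 and contact_b2 below 0.0045 m) and (distance between stud_3 and contact_a1 below 0.0045 m or distance between stud_3 and contact_a2 below 0.0045 m or distance between stud_3 and contact_b1 below 0.0045 m or distance between stud_3 and contact_b2 below 0.0045 m) and (distance between stud_4 and contact_a1 below 0.0045 m or distance between stud_4 and contact_a2 below 0.0045 m or distance between stud_4 and contact_b1 below 0.0045 m or distance between stud_4 and contact_b2 below 0.0045 m)), for 0.2 s.
5. the start button is pressed down (value of joint start above 0.004 m), for 0.05 s.
At the end, for the whole second after the job is handed in: every cell present is seated in a bay (stud tip within 4.5 mm of the bay's contact, axis along the cassette within 0.06 rad); the cassette rests flat in the charging base's pocket (within 8 mm and 0.06 rad, either way round, at most 5 mm above its floor); the start button was pressed and is up again (all of step 4 and value of joint start below 0.002 m and linear speed of cassette below 0.02 m/s); the robot touches nothing.
It fails at once if the timer is pushed more than 30 mm from its place (distance of timer from where it was at the start of the episode above 0.03 m).
It fails at once if the tape is pushed more than 30 mm from its place (distance of tape from where it was at the start of the episode above 0.03 m).
It fails at once if the culture dish is pushed more than 30 mm from its place (distance of culture_dish from where it was at the start of the episode above 0.03 m).
It fails at once if the marker is pushed more than 30 mm from its place (distance of marker from where it was at the start of the episode above 0.03 m).
It fails at once if the cassette is tipped up by more than 0.6 rad (angle between cassette's own z axis and vertical above 0.6 rad).
Of cell_1, cell_2, cell_3, cell_4 only 3 to 4 are there at a start; the rules pass over those that are not, and their reading is None.
At some moment in a run one of cassette, cell_1, cell_2, cell_3, cell_4 may be knocked a few centimetres aside while the robot is not near it.
Once in a run the grip may slacken for a moment while it holds something.
It also fails if it takes over 208 s, if anything falls off the work surface, if the arm or the gripper's body presses on something with over 40 N, if the wrist force passes 120 N, or if a joint passes its speed limit or range.

ROBOT

A 7-joint arm with a two-finger parallel gripper is mounted at the origin on a cart in front of the work surface, level with it; the furniture and walls round the work are solid. World frame = base frame: x ahead of the robot, y to its left, z up, the work surface at z = 0. Lengths are in m, angles in rad, forces in N, time in s.
With the tool pointing down it reaches from about 0.375 to 0.925 m from the base axis. Payload 3.1 kg.
Tool frame: the origin (TCP) lies on the centre line of the jaws, within the pads' length; the fingertips stand 19 mm ahead of it and the grasp point (between the pads) is the TCP; z points along the fingers, y is the line along which they close (so a half turn about z gives the same grasp; the last joint's range is limited). The gripper opens to 85 mm and grips with 20 to 120 N. Pads are 22 mm wide; open, the fingers measure 114 mm over their backs; the gripper's body (76 mm by 85 mm) begins 54 mm behind the grasp point. The pads swing forward as they close: fully open they stand 13 mm farther back than shut.
Start: joints at [1.071, 0.383, 0.044, 1.598, -0.018, 1.161, -0.05], TCP at [0.254, -0.598, 0.25] pointing down, gripper open.
Joint ranges: [-2.61, 2.61], [-0.41, 2.15], [-1.48, 1.57], [0, 2.5], [-1.57, 4.71], [0.05, 1.97], [-2.85, 2.85]. Speed limits (rad/s): [2.79, 2.79, 3.14, 3.14, 3.14, 3.14, 3.14].

INTERFACE

Orientations are given as [roll, pitch, yaw] about the fixed x, y, z axes, in that order (R = Rz(yaw) Ry(pitch) Rx(roll)).
In Python, from rig import arm gives the robot as it stands.
- The arm moves only by the tool arm_command, never from a script. Its argument "moves" is a list of rows, each an object with "grip": the opening, from -1 (shut) to 1 (fully open); "dp": the shift along the tool's x, y, z as a fraction of full scale, a list of three; "turn": the turn, a rotation vector about the tool's x, y, z as a fraction of full scale, a list of three. A call has exactly 8 rows; each row shifts and turns the commanded pose from where the row before left it, along the tool's axes as they then stand; what a row does not reach is not made up. Full scale, the value 1, is 0.025 m for a shift and 0.1 rad for a turn. A row lasts 1/10 s, in which the tool goes at most 50 mm and 8.59 degrees, less where a joint would pass 70% of its speed; a pose out of reach is approached as far as the arm can. A call with a number of a shift or a turn outside -1 to 1 is refused whole. A call with a gripper value outside its range is refused whole. The fingers move at their own pace and stop on an object; the grip force is fixed at half the most. Time passes only in rows, so rows that do not move let the fingers close, or fill a call up. It gives the time, the measured TCP pose, the force, the opening and the grip force at its end, in the units of the state.
- arm.get_obs(): the state, without advancing time (a new reading comes with each control period).
- arm.grab_frame(name): name is "scene" or "side" or "wrist"; returns the picture (420x560x3 uint8, red, green, blue); there is no depth.
- arm.camera_info(name): a dict with "K" (3x3 intrinsics, pixels), "cam_to_world" (4x4, takes a point from camera to world coordinates). Camera axes: x right, y down, z forward; pixel columns grow to the right and rows downward; lengths in m; the calibration is good to about 2 mm. A picture is of the moment at which its call begins: read the wrist's pose just before it. camera_info takes no time and is no camera call; for the wrist camera it gives the pose at the moment of the call.
- arm.hand_in(): hands the job in; it is judged then, once.
Trained networks look in the newest picture that a camera, given by its name, has taken for a name from the list of things; names that differ only in an ending like _2 or _b are one class to them, and where a whole thing is asked for, a point or a joint stands for the part that bears it (a point fixed in the world has none). Each returns a list of dicts, best first, with "conf" (0 to 1); they miss things now and then, are a little off and sometimes report something else, mostly with a low value. They report only what shows in the picture. A call takes as long as a camera call.
- arm.look_for(camera, thing): "rect" ([left, top, right, bottom] in pixels, round what is visible of it).
- arm.silhouettes(camera, thing): "pixels" (420x560 bool, what is visible of it) and "rect" ([left, top, right, bottom] in pixels, round what is visible of it).
The state is a dict: "clock": time; "joints": joint angles; "joint_vel": joint speeds; "tau": joint torques, N m; "position": TCP position; "orientation": TCP orientation; "contact_force": force on the tool from outside, world axes, zero at the start; "moment": the same for the moment, N m; "finger_gap": opening from 0.0 (shut) to 1.0 (fully open); "gripper_force": force on a finger pad.
Only numpy, scipy, OpenCV 4.12 (cv2) and the standard library are available. Lean on these libraries where they do the work, as an engineer would, in place of code of your own. Each camera call takes 0.05 s, during which the arm holds its last target. There are 200 camera calls.

## Working session

There is one attempt and no reset: what is moved stays moved. The work goes in short steps, Python scripts to look and compute and a tool call to move; the robot and the scene stay as the last step left them, time stands still between calls to the robot, and variables do not carry over. Pictures are saved under pics/ and viewed, at most 14 in all, crops included, and the job is handed in when it is done.

Besides the shell and the picture viewer there is one more tool, called after "Emit:" as name([rows], argument=value, ...), one row to a line, values as JSON. arm_command: Moves the arm, as the interface text tells. Shift numbers are shares of 0.025 m and turn numbers shares of 0.1 rad, none past 1 either way. Its arguments: {"type":"object","properties":{"moves":{"type":"array","items":{"type":"object","properties":{"grip":{"type":"number"},"dp":{"type":"array","items":{"type":"number"}},"turn":{"type":"array","items":{"type":"number"}}}}}},"required":["moves"]}

```bash
ls; mkdir -p pics; python3 - <<'E'
from rig import arm
import cv2
o=arm.get_obs();print({k:(v if not hasattr(v,'round') else v) for k,v in o.items()})
for n in("scene","side"):
    f=arm.grab_frame(n);cv2.imwrite(f"pics/{n}0.png",f[:,:,::-1]);c=arm.camera_info(n);print(n,c)
E
```

```text
pics
{'clock': 0.0, 'joints': array([ 1.07116197,  0.3838416 ,  0.04383602,  1.59962319, -0.0179015 ,
        1.161166  , -0.04986217]), 'joint_vel': array([-0.00071136,  0.00041026,  0.00143429, -0.00021238,  0.00012629,
        0.00028324, -0.00081179]), 'tau': array([-3.27497935e-05, -4.33459246e+01,  1.02439452e+00, -2.49513745e+01,
        1.05117360e-02,  1.12751205e-02,  1.01374584e-05]), 'position': array([ 0.25386006, -0.59739157,  0.24886004]), 'orientation': array([-3.13895081e+00,  1.41859531e-04,  4.01948818e-01]), 'contact_force': array([-0.05631334, -0.264595  , -0.10655703]), 'moment': array([ 0.06906182, -0.03058138, -0.03176326]), 'gripper_force': 0.0, 'finger_gap': 0.9970602880777764}
scene {'K': array([[454.83806119,   0.        , 277.34898133],
       [  0.        , 454.83806119, 204.81853228],
       [  0.        ,   0.        ,   1.        ]]), 'cam_to_world': array([[ 0.57472606, -0.49490331,  0.65173666, -0.39890166],
       [-0.81833775, -0.35111645,  0.45501711, -0.58288736],
       [ 0.00364599, -0.7948509 , -0.60679383,  0.9324414 ],
       [ 0.        ,  0.        ,  0.        ,  1.        ]])}
side {'K': array([[453.08269772,   0.        , 280.69912849],
       [  0.        , 453.08269772, 214.61935491],
       [  0.        ,   0.        ,   1.        ]]), 'cam_to_world': array([[-0.86190702, -0.2188133 ,  0.45742434, -0.01995006],
       [-0.50657224,  0.33175957, -0.79581414,  1.01152085],
       [ 0.02237982, -0.91763627, -0.39679065,  0.54594687],
       [ 0.        ,  0.        ,  0.        ,  1.        ]])}
```

View pics/scene0.png

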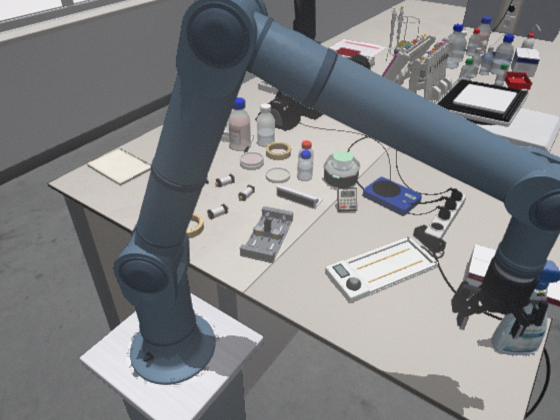

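View pics/side0.png

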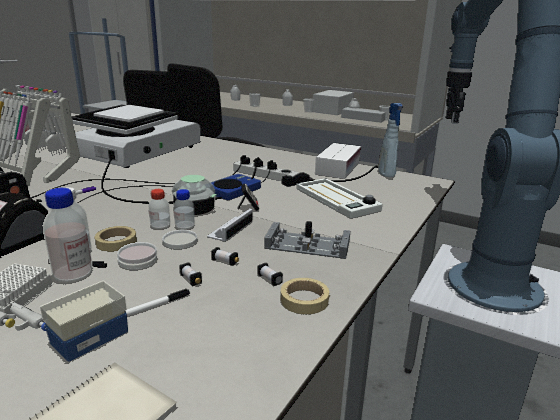

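The scene picture shows the cassette at (267,233), the stop at (300,195), the dock at (385,265) with its button at (353,284), and three cells at (224,180), (246,192), (217,211). The side picture shows the same three cells at (190,273), (225,256), (270,273), and the tape at (305,295).

```bash
cat > h.py <<'E'
import numpy as np, cv2
from rig import arm
def ray(cam,u,v,z,info=None):
    c=info or arm.camera_info(cam);T=c["cam_to_world"];d=T[:3,:3]@np.linalg.solve(c["K"],[u,v,1.])
    return T[:3,3]+d*(z-T[2,3])/d[2]
def proj(cam,P,info=None):
    c=info or arm.camera_info(cam);T=c["cam_to_world"];q=(np.atleast_2d(P)-T[:3,3])@T[:3,:3]
    p=q@c["K"].T;return p[:,:2]/p[:,2:]
def fit(cam,hull,mask,x0,info=None):
    "fit pose (x,y,yaw) of a point cloud with convex silhouette to a mask: match convex hull"
    from scipy.optimize import minimize
    info=info or arm.camera_info(cam)
    H,W=mask.shape
    cs,_=cv2.findContours(mask.astype(np.uint8),cv2.RETR_EXTERNAL,cv2.CHAIN_APPROX_NONE)
    m=np.zeros((H*2,W*2),np.uint8);allp=max(cs,key=len)
    S=4
    x,y,w,h=cv2.boundingRect(allp);x-=15;y-=15;w+=30;h+=30
    hm=np.zeros((h*S,w*S),np.uint8);cv2.fillConvexPoly(hm,((cv2.convexHull(allp)[:,0]-[x,y]+.5)*S).astype(np.int32),1)
    def cost(p):
        c,s=np.cos(p[2]),np.sin(p[2])
        P=hull@np.array([[c,s,0],[-s,c,0],[0,0,1]])+[p[0],p[1],0]
        q=proj(cam,P,info);k=np.zeros_like(hm)
        pts=cv2.convexHull(((q-[x,y]+.5)*S*16).astype(np.int32));cv2.fillConvexPoly(k,pts,1,shift=4)
        return 1-(k&hm).sum()/max((k|hm).sum(),1)
    best=None
    for dy in (0,.1,-.1):
        x1=np.array(x0,float)+[0,0,dy]
        r=minimize(cost,x1,method="Nelder-Mead",options=dict(initial_simplex=x1+np.vstack([np.zeros(3),np.diag([.006,.006,.1])]),xatol=1e-4,fatol=1e-4))
        if best is None or r.fun<best.fun: best=r
    return best.x,best.fun
def box(x0,x1,y0,y1,z0,z1): return np.array([[x,y,z] for x in(x0,x1) for y in(y0,y1) for z in(z0,z1)],float)
CELL=np.vstack([box(-.032,.032,-.013,.013,0,.026),box(.032,.038,-.006,.006,.007,.019)])
CAS=box(-.106,.106,-.051,.051,0,.033)
def wr(a): return (a+np.pi)%(2*np.pi)-np.pi
def st():
    o=arm.get_obs();print("t%.2f"%o["clock"],np.round(o["position"],4),np.round(o["orientation"],3),"F",np.round(o["contact_force"],1),"gap%.3f gf%.1f"%(o["finger_gap"],o["gripper_force"]));return o
def shot(cam,name):
    f=arm.grab_frame(cam);cv2.imwrite(f"pics/{name}.png",f[:,:,::-1]);return f
E
python3 - <<'E'
from h import *
for n,l in dict(scene=[(267,240),(224,180),(246,192),(217,211),(300,196),(385,268),(353,284),(193,225),(346,200)],side=[(307,243),(190,273),(225,256),(270,273),(232,225),(340,195),(305,295)]).items():
    for p in l: print(n,p,ray(n,*p,.015).round(3))
c=arm.camera_info("wrist");o=arm.get_obs();from scipy.spatial.transform import Rotation as R
T=np.eye(4);T[:3,:3]=R.from_euler("xyz",o["orientation"]).as_matrix();T[:3,3]=o["position"]
print(c["K"],np.linalg.inv(T)@c["cam_to_world"])
E
```

```text
scene (267, 240) [0.425 0.03  0.015]
scene (224, 180) [0.596 0.345 0.015]
scene (246, 192) [0.584 0.235 0.015]
scene (217, 211) [0.445 0.247 0.015]
scene (300, 196) [0.672 0.071 0.015]
scene (385, 268) [ 0.522 -0.311  0.015]
scene (353, 284) [ 0.416 -0.265  0.015]
scene (193, 225) [0.348 0.261 0.015]
scene (346, 200) [ 0.742 -0.068  0.015]
side (307, 243) [0.442 0.069 0.015]
side (190, 273) [0.595 0.346 0.015]
side (225, 256) [0.577 0.239 0.015]
side (270, 273) [0.443 0.248 0.015]
side (232, 225) [0.669 0.084 0.015]
side (340, 195) [ 0.511 -0.303  0.015]
side (305, 295) [0.334 0.285 0.015]
[[323.67651844   0.         278.88719351]
 [  0.         323.67651844 216.88266213]
 [  0.           0.           1.        ]] [[-1.08372841e-03 -9.55469143e-01 -2.95089042e-01  7.52692362e-02]
 [ 9.99999354e-01 -9.34576137e-04 -6.46479609e-04 -6.64156853e-04]
 [ 3.41908141e-04 -2.95089553e-01  9.55469539e-01 -1.23514730e-01]
 [ 0.00000000e+00  0.00000000e+00  0.00000000e+00  1.00000000e+00]]
```

Emit:
arm_command([
  {"grip":1,"dp":[0,0,-0.5],"turn":[0,0,1]},
  {"grip":1,"dp":[0,0,-0.5],"turn":[0,0,1]},
  {"grip":1,"dp":[0,0,-0.5],"turn":[0,0,1]},
  {"grip":1,"dp":[0,0,-0.5],"turn":[0,0,1]},
  {"grip":1,"dp":[0.82,-0.97,0],"turn":[0,0,0]},
  {"grip":1,"dp":[0.82,-0.97,0],"turn":[0,0,0]},
  {"grip":1,"dp":[0.82,-0.97,0],"turn":[0,0,0]},
  {"grip":1,"dp":[0.82,-0.97,0],"turn":[0,0,0]},
])

```text
clock: 0.9
position: [0.3365, -0.4997, 0.2996]
orientation: [-3.141, 0.001, 0.002]
contact_force: [-0.9, -0.6, 0.6]
finger_gap: 0.999
gripper_force: 0.0
```

Emit:
arm_command([
  {"grip":1,"dp":[0.82,-0.97,0],"turn":[0,0,0]},
  {"grip":1,"dp":[0.82,-0.97,0],"turn":[0,0,0]},
  {"grip":1,"dp":[0.82,-0.97,0],"turn":[0,0,0]},
  {"grip":1,"dp":[0.82,-0.97,0],"turn":[0,0,0]},
  {"grip":1,"dp":[0.82,-0.97,0],"turn":[0,0,0]},
  {"grip":1,"dp":[0.82,-0.97,0],"turn":[0,0,0]},
  {"grip":1,"dp":[0.82,-0.97,0],"turn":[0,0,0]},
  {"grip":1,"dp":[0.82,-0.97,0],"turn":[0,0,0]},
])

```text
clock: 1.7
position: [0.5, -0.3055, 0.2997]
orientation: [-3.141, 0.001, 0.002]
contact_force: [-0.5, -0.2, 0.4]
finger_gap: 0.995
gripper_force: 0.0
```

```bash
python3 - <<'E'
from h import *
st();i=arm.camera_info("wrist");f=shot("wrist","w_dock");st()
for n in("dock","start_top","stop_face"):
    for r in arm.look_for("wrist",n)[:2]: print(n,r["conf"],np.round(r["rect"],1))
np.save("i_dock.npy",i,allow_pickle=True)
E
```

```text
t1.70 [ 0.5    -0.3055  0.2997] [-3.141e+00  1.000e-03  2.000e-03] F [-0.5 -0.2  0.4] gap0.995 gf0.0
t1.75 [ 0.5049 -0.2984  0.2997] [-3.136e+00 -3.000e-03  1.200e-02] F [3.3 4.1 0.5] gap1.003 gf0.0
dock 0.56 [179.    0.  387.  277.6]
start_top 0.63 [243.1 245.  264.9 268.3]
stop_face 0.9 [ 3.1  0.  16.2 45. ]
stop_face 0.32 [  0.  124.2  88.6 298.5]
```

View pics/w_dock.png

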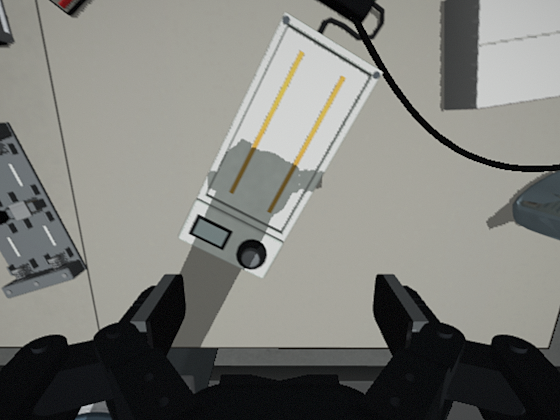

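Dock: pocket corners near (289,20), (376,74), (283,238), (203,196); button at (251,254); the cassette is on the left edge.

Emit:
arm_command([
  {"grip":1,"dp":[0.14,-1,0],"turn":[0,0,0]},
  {"grip":1,"dp":[0.14,-1,0],"turn":[0,0,0]},
  {"grip":1,"dp":[0.14,-1,0],"turn":[0,0,0]},
  {"grip":1,"dp":[0.14,-1,0],"turn":[0,0,0]},
  {"grip":1,"dp":[0.14,-1,0],"turn":[0,0,0]},
  {"grip":1,"dp":[0.14,-1,0],"turn":[0,0,0]},
  {"grip":1,"dp":[0.14,-1,0],"turn":[0,0,0]},
  {"grip":1,"dp":[0.14,-1,0],"turn":[0,0,0]},
])

```text
clock: 2.7
position: [0.5265, -0.1082, 0.3]
orientation: [3.141, 0.001, -0.002]
contact_force: [0.9, -0.4, -0.2]
finger_gap: 1.003
gripper_force: 0.0
```

Emit:
arm_command([
  {"grip":1,"dp":[0.14,-1,0],"turn":[0,0,0]},
  {"grip":1,"dp":[0.14,-1,0],"turn":[0,0,0]},
  {"grip":1,"dp":[0.14,-1,0],"turn":[0,0,0]},
  {"grip":1,"dp":[0.14,-1,0],"turn":[0,0,0]},
  {"grip":1,"dp":[0.14,-1,0],"turn":[0,0,0]},
  {"grip":1,"dp":[0.14,-1,0],"turn":[0,0,0]},
  {"grip":1,"dp":[0.14,-1,0],"turn":[0,0,0]},
  {"grip":1,"dp":[0,0,0],"turn":[0,0,0]},
])

```text
clock: 3.5
position: [0.5513, 0.0713, 0.3002]
orientation: [-3.14, 0.0, 0.006]
contact_force: [-0.1, 0.5, -0.2]
finger_gap: 0.999
gripper_force: 0.0
```

```bash
python3 - <<'E'
from h import *
d=np.load("i_dock.npy",allow_pickle=True).item()
P=[ray("wrist",*p,.02,d) for p in [(289,20),(376,74),(283,238),(203,196)]]
print("dock",np.mean(P,0).round(4),[np.linalg.norm(P[i]-P[i-1]).round(3) for i in range(4)],[np.arctan2(*(a-b)[1::-1]).round(3) for a,b in((P[0],P[3]),(P[1],P[2]))])
print("btn",ray("wrist",251,254,.03,d).round(3))
shot("wrist","w1") # settle check frame
st();i=arm.camera_info("wrist");f=shot("wrist","w_over")
for n in("cassette","cell_1","stop_face","timer","culture_dish","tape","marker","post"):
    for k,r in enumerate(arm.silhouettes("wrist",n)[:6]):
        m=r["pixels"];v,u=np.nonzero(m);p=ray("wrist",u.mean(),v.mean(),.013,i)
        vx=cv2.fitLine(np.c_[u,v].astype(np.float32),2,0,.01,.01).ravel()
        print(n,round(r["conf"],2),np.round(r["rect"]),m.sum(),p.round(3))
        if n in("cassette","cell_1") and r["conf"]>.4: np.save(f"m_{n}_{k}.npy",m)
np.save("i_over.npy",i,allow_pickle=True)
E
```

```text
dock [ 0.5491 -0.3122  0.02  ] [np.float64(0.226), np.float64(0.114), np.float64(0.227), np.float64(0.117)] [np.float64(-0.499), np.float64(-0.484)]
btn [ 0.402 -0.268  0.03 ]
t3.55 [0.5513 0.0686 0.3   ] [3.141e+00 1.000e-03 3.000e-03] F [-1.1 -0.2  0.2] gap1.004 gf0.0
cassette 0.6 [234. 167. 347. 330.] 11039 [0.457 0.052 0.013]
cell_1 0.87 [ 33. 110.  78. 172.] 1504 [0.598 0.346 0.013]
cell_1 0.57 [131. 226. 167. 284.] 1003 [0.447 0.25  0.013]
cell_1 0.4 [204.  37. 338. 104.] 7003 [0.678 0.081 0.013]
stop_face 0.56 [204.  36. 339. 101.] 7116 [0.677 0.081 0.013]
stop_face 0.43 [128. 123. 164. 186.] 1308 [0.583 0.237 0.013]
timer 0.7 [ 32. 111.  75. 167.] 1554 [0.598 0.346 0.013]
timer 0.67 [381.   0. 452.  68.] 2994 [ 0.724 -0.082  0.013]
culture_dish 0.56 [104.   0. 188.  48.] 3427 [0.728 0.217 0.013]
tape 0.87 [ 97. 285. 147. 330.] 835 [0.368 0.305 0.013]
tape 0.62 [523. 286. 544. 300.] 277 [ 0.386 -0.294  0.013]
tape 0.39 [231. 165. 350. 330.] 11127 [0.457 0.052 0.013]
marker 0.83 [  0. 156.  28. 177.] 282 [0.567 0.407 0.013]
marker 0.2 [229. 162. 351. 330.] 11403 [0.457 0.052 0.013]
post 0.68 [230. 162. 352. 330.] 11220 [0.457 0.052 0.013]
post 0.59 [102.   0. 187.  51.] 3504 [0.728 0.216 0.013]
```

View pics/w_over.png

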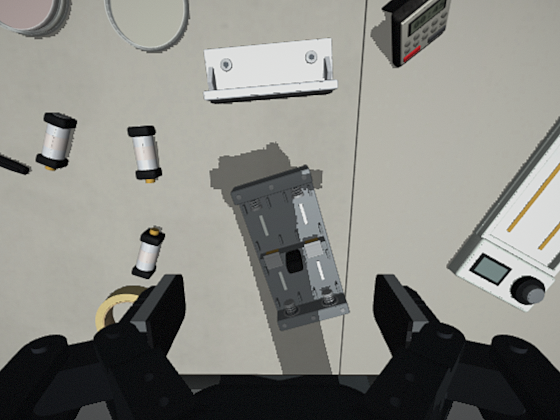

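The overview shows: the stop at (270,70) with its face's lower edge about (208,103)–(337,93); cells at (57,140) stud down, (146,154) stud down, (149,251) stud up; the cassette at (291,245) with the post at (294,261); the timer at (415,30).

```bash
cat >> h.py <<'E'
def cells(i,verbose=True):
    "fit all cell detections in newest wrist picture"
    out=[]
    for r in arm.silhouettes("wrist","cell_1"):
        m=r["pixels"];a=r["rect"]
        if r["conf"]<.3 or m.sum()<200: continue
        v,u=np.nonzero(m);p=ray("wrist",u.mean(),v.mean(),.013,i)
        q=np.array([ray("wrist",*t,.013,i)[:2] for t in np.c_[u,v][::max(1,len(u)//300)]])
        w,V=np.linalg.eigh(np.cov(q.T));yaw=np.arctan2(V[1,1],V[0,1])
        for k in(0,np.pi):
            x,c=fit("wrist",CELL,m,[p[0],p[1],wr(yaw+k)],i);out.append((r["conf"],x,c))
            if verbose: print("cell",round(r["conf"],2),x.round(4),round(c,3),"px",np.round(a))
    return out
E
python3 - <<'E'
from h import *
i=np.load("i_over.npy",allow_pickle=True).item()
print(arm.get_obs()["joints"].round(3))
cells(i)
m=np.load("m_cassette_0.npy")
for y in(-.2,.1,.3): print(fit("wrist",CAS,m,[.457,.052,y],i))
for z,l in((0,[(208,103),(337,93)]),(.04,[(205,92),(338,82)])):
    a,b=[ray("wrist",*p,z,i) for p in l];print("stop",(a+b)/2,np.linalg.norm(a-b),np.arctan2(*(a-b)[1::-1])-np.pi/2)
print("post",ray("wrist",294,252,.066,i),ray("wrist",294,272,.033,i))
E
```

```text
[ 0.14   0.188 -0.377  1.754  0.074  1.214 -1.828]
cell 0.87 [0.5977 0.3457 2.7002] 0.093 px [ 33. 110.  78. 172.]
cell 0.87 [ 0.5966  0.3467 -0.4538] 0.106 px [ 33. 110.  78. 172.]
cell 0.57 [0.4482 0.2489 2.7503] 0.085 px [131. 226. 167. 284.]
cell 0.57 [ 0.4464  0.2497 -0.395 ] 0.091 px [131. 226. 167. 284.]
cell 0.4 [0.6939 0.0449 1.6401] 0.753 px [204.  37. 338. 104.]
cell 0.4 [ 0.69    0.0931 -1.4854] 0.755 px [204.  37. 338. 104.]
(array([0.45171548, 0.051193  , 0.29924348]), np.float64(0.025198801488808042))
(array([0.45195002, 0.05122684, 0.30217421]), np.float64(0.024901880473047644))
(array([0.45195002, 0.05122684, 0.30217421]), np.float64(0.024901880473047644))
stop [0.6482862  0.07777635 0.        ] 0.15913627325022378 0.07501740606843188
stop [0.65762381 0.07805445 0.04      ] 0.14716035208650954 0.07216980739413081
post [0.47177883 0.05107015 0.066     ] [0.4286239  0.04890985 0.033     ]
```

```bash
python3 - <<'E'
import cv2
f=cv2.imread("pics/w_over.png")
a=cv2.resize(f[60:340,190:360],None,fx=2.1,fy=2.1,interpolation=cv2.INTER_CUBIC)
b=cv2.resize(f[20:120,190:360],None,fx=2.1*1.1,fy=2.1*1.1,interpolation=cv2.INTER_CUBIC)
cv2.imwrite("pics/crop1.png",a)
E
```

```text
(no output)
```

View pics/crop1.png

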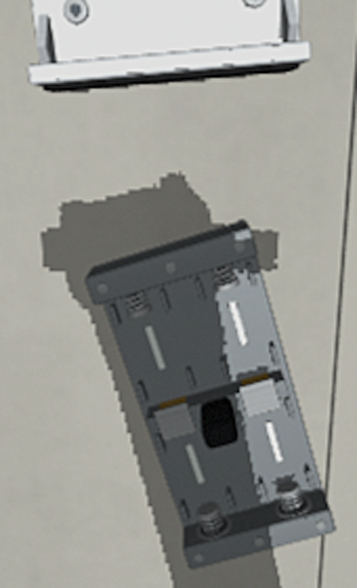

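Emit:
arm_command([
  {"grip":1,"dp":[0,0,0.8],"turn":[0,0,-1]},
  {"grip":1,"dp":[0,0,0.8],"turn":[0,0,-1]},
  {"grip":1,"dp":[0,0,0.8],"turn":[0,0,-1]},
  {"grip":1,"dp":[-0.8,-0.1,0.6],"turn":[0,0,0]},
  {"grip":1,"dp":[-0.8,-0.1,0.6],"turn":[0,0,0]},
  {"grip":1,"dp":[-0.8,-0.1,0.6],"turn":[0,0,0]},
  {"grip":1,"dp":[-0.8,-0.1,0.6],"turn":[0,0,0]},
  {"grip":1,"dp":[-0.8,-0.1,0.6],"turn":[0,0,0]},
])

```text
clock: 4.85
position: [0.4517, 0.0503, 0.1649]
orientation: [3.141, -0.0, 0.302]
contact_force: [0.5, 0.3, 0.3]
finger_gap: 0.999
gripper_force: 0.0
```

```bash
python3 - <<'E'
from h import *
shot("wrist","t");o=st();print(o["joints"].round(3));i=arm.camera_info("wrist");shot("wrist","w_post")
for r in arm.silhouettes("wrist","cassette")[:1]:
    print(r["conf"],r["rect"],fit("wrist",CAS,r["pixels"],[.452,.051,.30],i))
print(proj("wrist",[[.452,.051,.066],o["position"]],i))
np.save("i_post.npy",i,allow_pickle=True)
E
```

```text
t4.90 [0.4456 0.049  0.1616] [-3.141  0.01   0.302] F [-3.2 -1.3 -1. ] gap1.002 gf0.0
[ 0.194  0.144 -0.417  2.123  0.074  0.898 -1.536]
0.66 [210.5, 61.6, 351.9, 317.6] (array([0.45159379, 0.05100006, 0.30122945]), np.float64(0.012038692436531995))
[[280.16613267 216.75498305]
 [280.66867656 298.65661345]]
```

View pics/w_post.png

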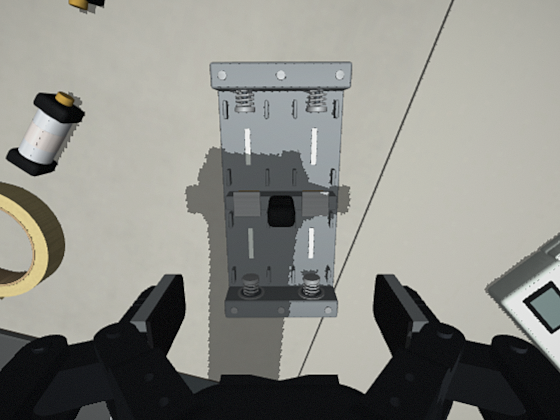

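The cassette is centred under the fingers, with the post at (281,210); its mask fits (0.4516, 0.0510, yaw 0.301).

Emit:
arm_command([
  {"grip":1,"dp":[0,0,0.9],"turn":[0,0,0]},
  {"grip":1,"dp":[0,0,0.9],"turn":[0,0,0]},
  {"grip":1,"dp":[0,0,0.9],"turn":[0,0,0]},
  {"grip":1,"dp":[0,0,0.9],"turn":[0,0,0]},
  {"grip":1,"dp":[0,0,0.9],"turn":[0,0,0]},
  {"grip":-1,"dp":[0,0,0],"turn":[0,0,0]},
  {"grip":-1,"dp":[0,0,0],"turn":[0,0,0]},
  {"grip":-1,"dp":[0,0,0],"turn":[0,0,0]},
])

```text
clock: 5.8
position: [0.4545, 0.051, 0.0543]
orientation: [3.141, -0.004, 0.302]
contact_force: [-0.0, 0.0, 0.1]
finger_gap: 0.515
gripper_force: 0.0
```

Emit:
arm_command([
  {"grip":-1,"dp":[0,0,0],"turn":[0,0,0]},
  {"grip":-1,"dp":[0,0,0],"turn":[0,0,0]},
  {"grip":-1,"dp":[0,0,0],"turn":[0,0,0]},
  {"grip":-1,"dp":[0,0,0],"turn":[0,0,0.76]},
  {"grip":-1,"dp":[0,0,0],"turn":[0,0,0.76]},
  {"grip":-1,"dp":[0,0,0],"turn":[0,0,0.76]},
  {"grip":-1,"dp":[0.3,-0.1,0],"turn":[0,0,0]},
  {"grip":-1,"dp":[0.6,-0.1,0],"turn":[0,0,0]},
])

```text
clock: 6.6
position: [0.4573, 0.0514, 0.0528]
orientation: [3.129, 0.041, 0.071]
contact_force: [-29.7, -9.3, 52.9]
finger_gap: 0.223
gripper_force: 67.9
```

Emit:
arm_command([
  {"grip":-1,"dp":[0.6,-0.1,0],"turn":[0,0,0]},
  {"grip":-1,"dp":[0.6,-0.1,0],"turn":[0,0,0]},
  {"grip":-1,"dp":[0.6,-0.1,0],"turn":[0,0,0]},
  {"grip":-1,"dp":[0.5,0,0],"turn":[0,0,0]},
  {"grip":-1,"dp":[0.2,0,0],"turn":[0,0,0]},
  {"grip":-1,"dp":[0,0,0],"turn":[0,0,0]},
  {"grip":-1,"dp":[0,0,0],"turn":[0,0,0]},
  {"grip":-1,"dp":[0,0,0],"turn":[0,0,0]},
])

```text
clock: 7.4
position: [0.5345, 0.0687, 0.0523]
orientation: [3.141, 0.004, 0.074]
contact_force: [-5.3, -1.4, 3.4]
finger_gap: 0.226
gripper_force: 60.4
```

Emit:
arm_command([
  {"grip":-1,"dp":[0.1,0,0],"turn":[0,0,0]},
  {"grip":-1,"dp":[0.1,0,0],"turn":[0,0,0]},
  {"grip":-1,"dp":[0.1,0,0],"turn":[0,0,0]},
  {"grip":-1,"dp":[0.1,0,0],"turn":[0,0,0]},
  {"grip":-1,"dp":[0,0,0],"turn":[0,0,0]},
  {"grip":-1,"dp":[0,0,0],"turn":[0,0,0]},
  {"grip":-1,"dp":[0,0,0],"turn":[0,0,0]},
  {"grip":-1,"dp":[0,0,0],"turn":[0,0,0]},
])

```text
clock: 8.2
position: [0.546, 0.0701, 0.0525]
orientation: [-3.141, 0.0, 0.074]
contact_force: [-2.3, -0.3, -1.7]
finger_gap: 0.219
gripper_force: 59.9
```

```bash
python3 - <<'E'
from h import *
o=st();i=arm.camera_info("wrist");shot("wrist","w_stop")
for r in arm.silhouettes("wrist","cassette")[:1]:
    print(r["conf"],r["rect"],fit("wrist",CAS,r["pixels"],[o["position"][0],o["position"][1],.073],i))
E
```

```text
t8.20 [0.546  0.0701 0.0525] [-3.141  0.     0.074] F [-2.3 -0.3 -1.7] gap0.219 gf59.9
0.78 [156.1, 52.3, 402.7, 378.3] (array([0.5400918 , 0.07077455, 0.07232809]), np.float64(0.16825772097623692))
```

View pics/w_stop.png

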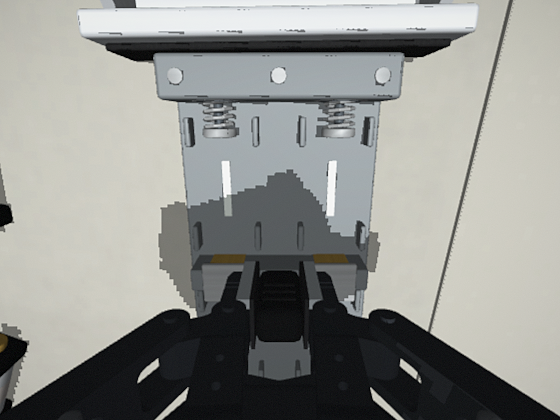

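Emit:
arm_command([
  {"grip":-1,"dp":[0.1,0,0],"turn":[0,0,0]},
  {"grip":-1,"dp":[0.1,0,0],"turn":[0,0,0]},
  {"grip":-1,"dp":[0,0,0],"turn":[0,0,0]},
  {"grip":-1,"dp":[0,0,0],"turn":[0,0,0]},
  {"grip":-1,"dp":[0,0,0],"turn":[0,0,0]},
  {"grip":-1,"dp":[0,0,0],"turn":[0,0,0]},
  {"grip":-1,"dp":[0,0,0],"turn":[0,0,0]},
  {"grip":-1,"dp":[0,0,0],"turn":[0,0,0]},
])

```text
clock: 9.1
position: [0.5471, 0.0702, 0.0523]
orientation: [3.14, 0.009, 0.074]
contact_force: [-10.2, -1.4, 6.5]
finger_gap: 0.225
gripper_force: 60.7
```

```bash
python3 - <<'E'
from h import *
o=st();i=arm.camera_info("wrist");shot("wrist","w_stop2")
print(arm.get_obs()["joints"].round(3))
f=cv2.imread("pics/w_stop2.png");cv2.imwrite("pics/c2.png",cv2.resize(f[0:140,60:490],None,fx=1.8,fy=1.8))
E
```

```text
t9.10 [0.5471 0.0702 0.0523] [3.14  0.009 0.074] F [-10.2  -1.4   6.5] gap0.225 gf60.7
[ 0.057  0.487 -0.306  1.948  0.209  0.746 -1.869]
```

View pics/c2.png

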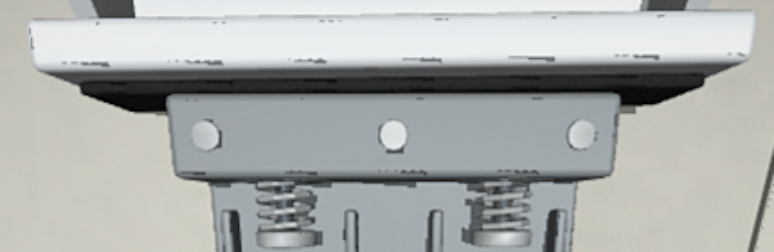

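The rubber face is now hidden by the cassette's end: it sits flush and parallel (crop row 95 all along), with 10 N of push.

Emit:
arm_command([
  {"grip":1,"dp":[0,0,0],"turn":[0,0,0]},
  {"grip":1,"dp":[0,0,0],"turn":[0,0,0]},
  {"grip":1,"dp":[0,0,0],"turn":[0,0,0]},
  {"grip":1,"dp":[0,0,-0.6],"turn":[0,0,0]},
  {"grip":1,"dp":[0,0,-1],"turn":[0,0,0]},
  {"grip":1,"dp":[0,0,-1],"turn":[0,0,0]},
  {"grip":1,"dp":[0,-1,-1],"turn":[0,0,0]},
  {"grip":1,"dp":[0,-1,-1],"turn":[0,0,0]},
])

```text
clock: 9.95
position: [0.5487, 0.1198, 0.1704]
orientation: [-3.142, -0.003, 0.071]
contact_force: [1.2, 0.6, 0.5]
finger_gap: 1.0
gripper_force: 0.0
```

Emit:
arm_command([
  {"grip":1,"dp":[0,-1,-1],"turn":[0,0,0]},
  {"grip":1,"dp":[0,-1,-0.5],"turn":[0,0,0]},
  {"grip":1,"dp":[0.2,-0.8,0],"turn":[0,0,0]},
  {"grip":1,"dp":[0.2,-0.5,0],"turn":[0,0,0]},
  {"grip":1,"dp":[0,0,0],"turn":[0,0,0]},
  {"grip":1,"dp":[0,0,0],"turn":[0,0,0]},
  {"grip":1,"dp":[0,0,0],"turn":[0,0,0]},
  {"grip":1,"dp":[0,0,0],"turn":[0,0,0]},
])

```text
clock: 10.75
position: [0.5513, 0.2014, 0.2048]
orientation: [3.141, 0.001, 0.071]
contact_force: [0.5, -0.3, -0.1]
finger_gap: 1.0
gripper_force: 0.0
```

```bash
python3 - <<'E'
from h import *
o=st();i=arm.camera_info("wrist");f=shot("wrist","w_c")
r=arm.silhouettes("wrist","cassette")
for r in r[:1]: print(r["conf"],r["rect"],fit("wrist",CAS,r["pixels"],[.543,.07,.073],i))
cells(i)
for p in [(.648,.078,0)]: print(proj("wrist",[p],i))
E
```

```text
t10.75 [0.5513 0.2014 0.2048] [3.141e+00 1.000e-03 7.100e-02] F [ 0.5 -0.3 -0.1] gap1.000 gf0.0
0.63 [351.8, 102.6, 485.8, 315.9] (array([0.54112252, 0.07134635, 0.08217938]), np.float64(0.018995437953893246))
cell 0.86 [0.4483 0.2491 2.7962] 0.043 px [208. 252. 253. 323.]
cell 0.86 [ 0.4464  0.2497 -0.3445] 0.053 px [208. 252. 253. 323.]
cell 0.86 [0.5978 0.3453 2.7164] 0.088 px [102. 101. 162. 176.]
cell 0.86 [ 0.595   0.3466 -0.4286] 0.106 px [102. 101. 162. 176.]
cell 0.86 [ 0.5777  0.1948 -3.0496] 0.049 px [272. 136. 305. 211.]
cell 0.86 [0.574  0.1945 0.0916] 0.069 px [272. 136. 305. 211.]
[[415.16178423 102.79016792]]
```

View pics/w_c.png

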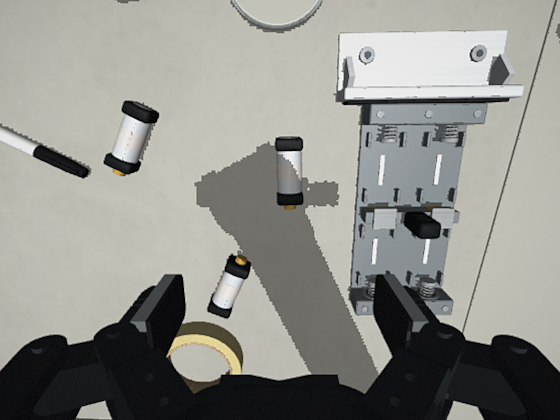

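Cell B was knocked: it is now at (288,172), i.e. (0.578, 0.195), lying parallel to the cassette, stud towards the robot. The cassette stays flush at the stop.

Emit:
arm_command([
  {"grip":1,"dp":[0.2,0.07,1],"turn":[0,0,-0.2]},
  {"grip":1,"dp":[0.2,0.07,1],"turn":[0,0,0]},
  {"grip":1,"dp":[0.2,0.07,1],"turn":[0,0,0]},
  {"grip":1,"dp":[0.2,0.07,1],"turn":[0,0,0]},
  {"grip":1,"dp":[0.2,0.07,1],"turn":[0,0,0]},
  {"grip":1,"dp":[0,0,1],"turn":[0,0,0]},
  {"grip":1,"dp":[0,0,0.8],"turn":[0,0,0]},
  {"grip":1,"dp":[0,0,0.5],"turn":[0,0,0]},
])

```text
clock: 11.7
position: [0.5759, 0.1959, 0.0208]
orientation: [3.141, 0.003, 0.093]
contact_force: [0.1, 0.1, 0.4]
finger_gap: 1.002
gripper_force: 0.0
```

Emit:
arm_command([
  {"grip":-1,"dp":[0,0,0],"turn":[0,0,0]},
  {"grip":-1,"dp":[0,0,0],"turn":[0,0,0]},
  {"grip":-1,"dp":[0,0,0],"turn":[0,0,0]},
  {"grip":-1,"dp":[0,0,0],"turn":[0,0,0]},
  {"grip":-1,"dp":[0,0,0],"turn":[0,0,0]},
  {"grip":-1,"dp":[0,0,0],"turn":[0,0,0]},
  {"grip":-1,"dp":[0,0,0],"turn":[0,0,0]},
  {"grip":-1,"dp":[0,0,0],"turn":[0,0,0]},
])

```text
clock: 12.5
position: [0.5783, 0.1971, 0.0245]
orientation: [-3.141, -0.003, 0.094]
contact_force: [-0.1, -1.7, 6.1]
finger_gap: 0.252
gripper_force: 59.3
```

```bash
python3 - <<'E'
from h import *
st()
# insertion geometry in cassette frame (x along, z up), cell pitched by th (stud end up), origin at (X,Z)
for th in (.2,.25,.3,.35,.4):
  c,s=np.cos(th),np.sin(th)
  # local u toward flat end(+x), w up: x=X+u c + w s ; z=Z - u s + w c
  f=lambda u,w:(u*c+w*s,-u*s+w*c)
  pts=dict(flat_lo=f(32,-13),flat_hi=f(32,13),flat_mid=f(32,0),studcap_lo=f(-32,-13),studtop=f(-38,6),studbot=f(-38,-6))
  print(th,{k:np.round(np.array(v)*1,1) for k,v in pts.items()})
E
```

```text
t12.50 [0.5783 0.1971 0.0245] [-3.141e+00 -3.000e-03  9.400e-02] F [-0.1 -1.7  6.1] gap0.252 gf59.3
0.2 {'flat_lo': array([ 28.8, -19.1]), 'flat_hi': array([33.9,  6.4]), 'flat_mid': array([31.4, -6.4]), 'studcap_lo': array([-33.9,  -6.4]), 'studtop': array([-36.1,  13.4]), 'studbot': array([-38.4,   1.7])}
0.25 {'flat_lo': array([ 27.8, -20.5]), 'flat_hi': array([34.2,  4.7]), 'flat_mid': array([31. , -7.9]), 'studcap_lo': array([-34.2,  -4.7]), 'studtop': array([-35.3,  15.2]), 'studbot': array([-38.3,   3.6])}
0.3 {'flat_lo': array([ 26.7, -21.9]), 'flat_hi': array([34.4,  3. ]), 'flat_mid': array([30.6, -9.5]), 'studcap_lo': array([-34.4,  -3. ]), 'studtop': array([-34.5,  17. ]), 'studbot': array([-38.1,   5.5])}
0.35 {'flat_lo': array([ 25.6, -23.2]), 'flat_hi': array([34.5,  1.2]), 'flat_mid': array([ 30.1, -11. ]), 'studcap_lo': array([-34.5,  -1.2]), 'studtop': array([-33.6,  18.7]), 'studbot': array([-37.8,   7.4])}
0.4 {'flat_lo': array([ 24.4, -24.4]), 'flat_hi': array([34.5, -0.5]), 'flat_mid': array([ 29.5, -12.5]), 'studcap_lo': array([-34.5,   0.5]), 'studtop': array([-32.7,  20.3]), 'studbot': array([-37.3,   9.3])}
```

```bash
cat >> h.py <<'E'
from scipy.spatial.transform import Rotation as Rot
CP=[.542,.071,.077]   # cassette (direction of its stop end)
def Tcp(X,Z,th,y,h,a=0,C=None):
    "TCP pose for cell origin at cassette (X,y,Z) pitched th stud-up; h tool height above axis, a TCP ahead of origin along axis"
    C=C or CP;c,s=np.cos(th),np.sin(th)
    v=np.array([X+h*s+a*c,y,Z+h*c-a*s])
    Rz=Rot.from_euler("z",C[2]).as_matrix()
    return Rz@v+[C[0],C[1],0],Rot.from_matrix(Rz@Rot.from_euler("y",th).as_matrix()@Rot.from_euler("x",np.pi).as_matrix())
def go(p,R,cur=None):
    o=arm.get_obs();p0,R0=cur or (o["position"],Rot.from_euler("xyz",o["orientation"]))
    print("dp",np.round(R0.inv().apply(np.array(p)-p0)/.025,2),"turn",np.round((R0.inv()*R).as_rotvec()/.1,2));return p,R
def chain(l,**k):
    cur=None
    for q in l: cur=go(*Tcp(*q,**k),cur)
E
echo ok
```

```text
ok
```

Emit:
arm_command([
  {"grip":-1,"dp":[-0.1,0,-0.6],"turn":[0,0,0.17]},
  {"grip":-1,"dp":[-0.1,0,-1],"turn":[0,0,0]},
  {"grip":-1,"dp":[-0.1,0,-1],"turn":[0,0,0]},
  {"grip":-1,"dp":[-0.1,0,-1],"turn":[0,0,0]},
  {"grip":-1,"dp":[0,0.95,0],"turn":[0,-0.87,0]},
  {"grip":-1,"dp":[0,0.95,0],"turn":[0,-0.87,0]},
  {"grip":-1,"dp":[0,0.95,0],"turn":[0,-0.87,0]},
  {"grip":-1,"dp":[0,0.95,0],"turn":[0,-0.87,0]},
])

```text
clock: 13.3
position: [0.5743, 0.1006, 0.114]
orientation: [-3.141, 0.35, 0.077]
contact_force: [0.0, 0.3, -1.5]
finger_gap: 0.255
gripper_force: 58.8
```

Emit:
arm_command([
  {"grip":-1,"dp":[0,0,0],"turn":[0,0,0]},
  {"grip":-1,"dp":[0,0,0],"turn":[0,0,0]},
  {"grip":-1,"dp":[0,0,0],"turn":[0,0,0]},
  {"grip":-1,"dp":[0,0,0],"turn":[0,0,0]},
  {"grip":-1,"dp":[0,0,0],"turn":[0,0,0]},
  {"grip":-1,"dp":[0,0,0],"turn":[0,0,0]},
  {"grip":-1,"dp":[0,0,0],"turn":[0,0,0]},
  {"grip":-1,"dp":[0,0,0],"turn":[0,0,0]},
])

```text
clock: 14.1
position: [0.5743, 0.1013, 0.1129]
orientation: [3.142, 0.348, 0.077]
contact_force: [-0.6, -0.9, -0.4]
finger_gap: 0.254
gripper_force: 58.8
```

```bash
python3 - <<'E'
from h import *
st();i=arm.camera_info("wrist");shot("wrist","w_held")
chain([(.036,.045,.35,.028),(.036,.031,.35,.028),(.0515,.031,.35,.028),(.0515,.0185,0,.028),(.045,.0185,0,.028)],h=.011)
# predicted held-cell points in image
for nm,(X,Y,Z) in dict(flat=(.032,0,0),flathi=(.032,0,.013),stud=(-.038,0,0)).items():
    o=arm.get_obs();R=Rot.from_euler("xyz",o["orientation"]);print(nm,proj("wrist",o["position"]+R.apply([X,-Y,.011-Z]),i).round(1))
E
```

```text
t14.10 [0.5743 0.1013 0.1129] [3.142 0.348 0.077] F [-0.6 -0.9 -0.4] gap0.254 gf58.8
dp [ 0.98 -0.01  2.09] turn [ 0.   -0.02 -0.  ]
dp [ 0.19 -0.    0.53] turn [0. 0. 0.]
dp [ 0.58 -0.   -0.21] turn [0. 0. 0.]
dp [ 0.02 -0.    0.5 ] turn [-0.   3.5  0. ]
dp [-0.26  0.    0.  ] turn [0. 0. 0.]
flat [[280.8 220.3]]
flathi [[280.9 230.3]]
stud [[280.6 353.7]]
```

View pics/w_held.png

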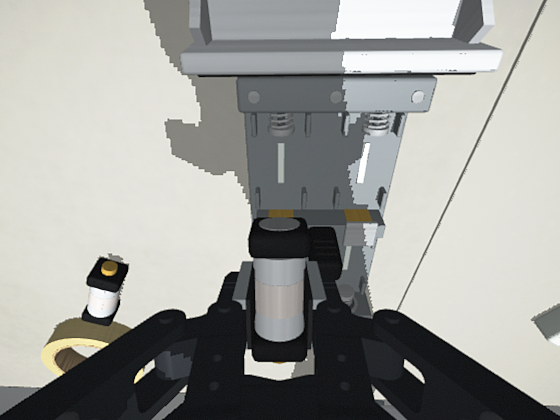

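The held cell is seen end-on: its flat face is at (280,224), 4 px below prediction (about 1–2 mm), in line with the bay's spring at (281,120). Going down in front of the button.

Emit:
arm_command([
  {"grip":-1,"dp":[0.3,0,0.55],"turn":[0,0,0]},
  {"grip":-1,"dp":[0.3,0,0.55],"turn":[0,0,0]},
  {"grip":-1,"dp":[0.2,0,0.52],"turn":[0,0,0]},
  {"grip":-1,"dp":[0.2,0,0.5],"turn":[0,0,0]},
  {"grip":-1,"dp":[0.2,0,0.5],"turn":[0,0,0]},
  {"grip":-1,"dp":[0,0,0],"turn":[0,0,0]},
  {"grip":-1,"dp":[0,0,0],"turn":[0,0,0]},
  {"grip":-1,"dp":[0,0,0],"turn":[0,0,0]},
])

```text
clock: 14.95
position: [0.5806, 0.1017, 0.0407]
orientation: [-3.141, 0.347, 0.077]
contact_force: [0.5, -0.3, 1.2]
finger_gap: 0.255
gripper_force: 60.2
```

```bash
python3 - <<'E'
from h import *
st()
k=lambda th:.0185+.032*np.sin(th)
chain([(.0515,.031,.35,.028),(.0515,k(.2)+.0005,.2,.028),(.0515,k(.1),.1,.028),(.0515,.0175,0,.028),(.045,.0175,0,.028)],h=.011,a=.001)
E
```

```text
t14.95 [0.5806 0.1017 0.0407] [-3.141  0.347  0.077] F [ 0.5 -0.3  1.2] gap0.255 gf60.2
dp [ 0.58 -0.01 -0.22] turn [-0.   -0.03 -0.  ]
dp [ 0.01 -0.    0.21] turn [-0.   1.5  0. ]
dp [-0.02  0.    0.14] turn [-0.  1.  0.]
dp [-0.03  0.    0.17] turn [0. 1. 0.]
dp [-0.26 -0.   -0.  ] turn [0. 0. 0.]
```

Emit:
arm_command([
  {"grip":-1,"dp":[0.2,0,-0.08],"turn":[0,0,0]},
  {"grip":-1,"dp":[0.2,0,-0.07],"turn":[0,0,0]},
  {"grip":-1,"dp":[0.2,0,-0.07],"turn":[0,0,0]},
  {"grip":-1,"dp":[0,0,0],"turn":[0,0,0]},
  {"grip":-1,"dp":[0,0,0],"turn":[0,0,0]},
  {"grip":-1,"dp":[0,0,0],"turn":[0,0,0]},
  {"grip":-1,"dp":[0,0,0],"turn":[0,0,0]},
  {"grip":-1,"dp":[0,0,0],"turn":[0,0,0]},
])

```text
clock: 15.75
position: [0.5936, 0.1028, 0.0404]
orientation: [3.141, 0.354, 0.077]
contact_force: [-4.8, -1.2, 1.0]
finger_gap: 0.251
gripper_force: 59.8
```

```bash
python3 - <<'E'
from h import *
st();i=arm.camera_info("wrist");shot("wrist","w_push")
for P in((.072,.028,.018),(.0825,.028,.018)):
    print(proj("wrist",Rot.from_euler("z",CP[2]).apply(P)+[CP[0],CP[1],0],i))
E
```

```text
t15.75 [0.5936 0.1028 0.0404] [3.141 0.354 0.077] F [-4.8 -1.2  1. ] gap0.251 gf59.8
[[279.94219708 233.07435819]]
[[279.97344845 214.6040974 ]]
```

View pics/w_push.png

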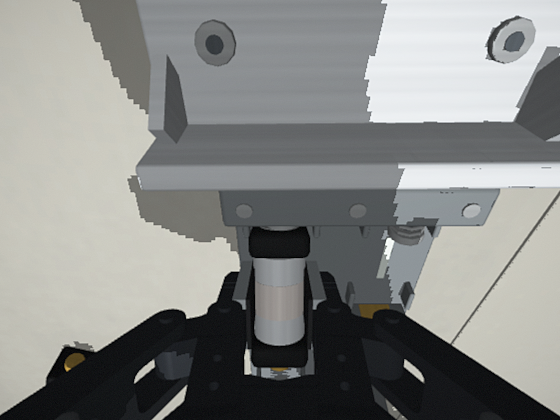

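The flat end is on the button at (280,235); the force of 4.9 N says about 6.5 mm of spring, so I push on.

Emit:
arm_command([
  {"grip":-1,"dp":[0.12,0,-0.04],"turn":[0,0,0]},
  {"grip":-1,"dp":[0.12,0,-0.04],"turn":[0,0,0]},
  {"grip":-1,"dp":[0,0,0],"turn":[0,0,0]},
  {"grip":-1,"dp":[0,0,0],"turn":[0,0,0]},
  {"grip":-1,"dp":[0,0,0],"turn":[0,0,0]},
  {"grip":-1,"dp":[0,0,0],"turn":[0,0,0]},
  {"grip":-1,"dp":[0,0,0],"turn":[0,0,0]},
  {"grip":-1,"dp":[0,0,0],"turn":[0,0,0]},
])

```text
clock: 16.6
position: [0.5985, 0.1032, 0.0403]
orientation: [3.141, 0.357, 0.077]
contact_force: [-7.4, -0.4, 1.7]
finger_gap: 0.256
gripper_force: 59.8
```

Emit:
arm_command([
  {"grip":-1,"dp":[0,0,0.1],"turn":[0,0.75,0]},
  {"grip":-1,"dp":[0,0,0.11],"turn":[0,0.75,0]},
  {"grip":-1,"dp":[0,0,0.07],"turn":[0,0.5,0]},
  {"grip":-1,"dp":[0,0,0.07],"turn":[0,0.5,0]},
  {"grip":-1,"dp":[0,0,0],"turn":[0,0,0]},
  {"grip":-1,"dp":[0,0,0],"turn":[0,0,0]},
  {"grip":-1,"dp":[0,0,0],"turn":[0,0,0]},
  {"grip":-1,"dp":[0,0,0],"turn":[0,0,0]},
])

```text
clock: 17.4
position: [0.5927, 0.1028, 0.0335]
orientation: [3.139, 0.116, 0.077]
contact_force: [-17.0, -2.5, 17.9]
finger_gap: 0.257
gripper_force: 61.5
```

```bash
python3 - <<'E'
from h import *
st()
chain([(.0515,.0175,0,.028),(.045,.0175,0,.028)],h=.011,a=.003)
E
```

```text
t17.40 [0.5927 0.1028 0.0335] [3.139 0.116 0.077] F [-17.   -2.5  17.9] gap0.257 gf61.5
dp [ 0.08 -0.01  0.19] turn [0.03 1.16 0.01]
dp [-0.26  0.    0.  ] turn [0. 0. 0.]
```

The flat end's lower edge presses on the floor (18 N up), so I raise slightly while levelling.

Emit:
arm_command([
  {"grip":-1,"dp":[0,0,-0.08],"turn":[0,0,0]},
  {"grip":-1,"dp":[0,0,-0.02],"turn":[0,0.4,0]},
  {"grip":-1,"dp":[0,0,0.02],"turn":[0,0.4,0]},
  {"grip":-1,"dp":[0,0,0.02],"turn":[0,0.36,0]},
  {"grip":-1,"dp":[0,0,0],"turn":[0,0,0]},
  {"grip":-1,"dp":[0,0,0],"turn":[0,0,0]},
  {"grip":-1,"dp":[0,0,0],"turn":[0,0,0]},
  {"grip":-1,"dp":[0,0,0],"turn":[0,0,0]},
])

```text
clock: 18.2
position: [0.5926, 0.1027, 0.0313]
orientation: [3.139, -0.001, 0.077]
contact_force: [-11.3, -2.1, 3.1]
finger_gap: 0.257
gripper_force: 60.1
```

```bash
python3 - <<'E'
from h import *
st();i=arm.camera_info("wrist");shot("wrist","w_lvl")
chain([(.0515,.0175,0,.028),(.045,.0175,0,.028)],h=.011,a=.003)
for P in((.0105,.028,.029),(.088,.028,.033)):
    print(proj("wrist",Rot.from_euler("z",CP[2]).apply(P)+[CP[0],CP[1],0],i))
f=cv2.imread("pics/w_lvl.png");cv2.imwrite("pics/c3.png",cv2.resize(f[130:420,170:470],None,fx=2,fy=2))
E
```

```text
t18.20 [0.5926 0.1027 0.0313] [ 3.139e+00 -1.000e-03  7.700e-02] F [-11.3  -2.1   3.1] gap0.257 gf60.1
dp [ 0.07 -0.01  0.11] turn [ 0.02 -0.01  0.01]
dp [-0.26  0.    0.  ] turn [0. 0. 0.]
[[279.94415968 373.84678393]]
[[280.08748648 222.34406232]]
```

View pics/c3.png

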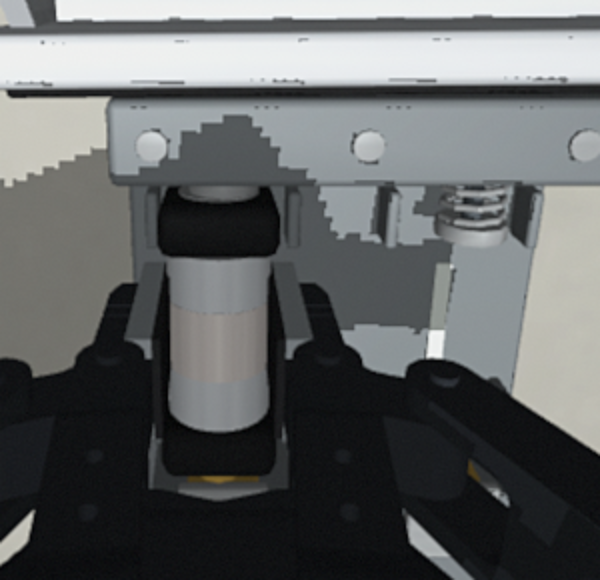

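```bash
python3 - <<'E'
from h import *
i=arm.camera_info("wrist")
for (u,v,z) in((280,225,.031),(280,257,.031),(280,346,.031),(280,365,.031),(280,370,.024),(230,222,.033)):
    p=ray("wrist",u,v,z,i);print(v,z,Rot.from_euler("z",-CP[2]).apply(p-[CP[0],CP[1],0]).round(4))
E
```

```text
225 0.031 [0.0862 0.028  0.031 ]
257 0.031 [0.0722 0.028  0.031 ]
346 0.031 [0.028 0.028 0.031]
365 0.031 [0.0174 0.028  0.031 ]
370 0.024 [0.0082 0.0279 0.024 ]
222 0.033 [0.0882 0.0478 0.033 ]
```

Emit:
arm_command([
  {"grip":-1,"dp":[0,0,0.06],"turn":[0,0,0]},
  {"grip":-1,"dp":[-0.12,0,0],"turn":[0,0,0]},
  {"grip":-1,"dp":[-0.12,0,0],"turn":[0,0,0]},
  {"grip":-1,"dp":[-0.12,0,0],"turn":[0,0,0]},
  {"grip":-1,"dp":[0,0,0],"turn":[0,0,0]},
  {"grip":-1,"dp":[0,0,0],"turn":[0,0,0]},
  {"grip":-1,"dp":[0,0,0],"turn":[0,0,0]},
  {"grip":-1,"dp":[0,0,0],"turn":[0,0,0]},
])

```text
clock: 19.05
position: [0.59, 0.1025, 0.0314]
orientation: [3.141, -0.015, 0.077]
contact_force: [-4.9, 0.0, -4.2]
finger_gap: 0.256
gripper_force: 59.6
```

```bash
python3 - <<'E'
from h import *
st();p=arm.get_obs()["position"];print(Rot.from_euler("z",-CP[2]).apply(p-[CP[0],CP[1],0]).round(4))
E
```

```text
t19.05 [0.59   0.1025 0.0314] [ 3.141 -0.015  0.077] F [-4.9  0.  -4.2] gap0.256 gf59.6
[0.0503 0.0277 0.0314]
```

Emit:
arm_command([
  {"grip":-1,"dp":[-0.1,0,0],"turn":[0,0,0]},
  {"grip":-1,"dp":[0,0,0],"turn":[0,0,0]},
  {"grip":0,"dp":[0,0,0],"turn":[0,0,0]},
  {"grip":0,"dp":[0,0,0],"turn":[0,0,0]},
  {"grip":0,"dp":[0,0,0],"turn":[0,0,0]},
  {"grip":0,"dp":[0,0,0],"turn":[0,0,0]},
  {"grip":0,"dp":[0,0,-0.3],"turn":[0,0,0]},
  {"grip":0,"dp":[0,0,-0.6],"turn":[0,0,0]},
])

```text
clock: 19.85
position: [0.5877, 0.1021, 0.0545]
orientation: [3.141, -0.016, 0.077]
contact_force: [0.0, 0.0, -0.9]
finger_gap: 0.503
gripper_force: 0.0
```

Emit:
arm_command([
  {"grip":0,"dp":[0,0,-1],"turn":[0,0,0]},
  {"grip":0,"dp":[0,0,-1],"turn":[0,0,0]},
  {"grip":0,"dp":[0,0,-1],"turn":[0,0,0]},
  {"grip":0,"dp":[0,0,-1],"turn":[0,0,0]},
  {"grip":1,"dp":[0,-1,-1],"turn":[0,0,0]},
  {"grip":1,"dp":[0,-1,-0.5],"turn":[0,0,0]},
  {"grip":1,"dp":[0,-1,0],"turn":[0,0,0]},
  {"grip":1,"dp":[0,0,0],"turn":[0,0,0]},
])

```text
clock: 20.65
position: [0.5797, 0.1833, 0.1951]
orientation: [-3.137, -0.022, 0.084]
contact_force: [-0.5, 0.3, -0.5]
finger_gap: 1.0
gripper_force: 0.0
```

```bash
cat >> h.py <<'E'
def inC(p): return Rot.from_euler("z",-CP[2]).apply(np.array(p)-[CP[0],CP[1],0]).round(4)
def cassette(i):
    for r in arm.silhouettes("wrist","cassette")[:1]:
        x,c=fit("wrist",CAS,r["pixels"],CP,i);print("cassette",round(r["conf"],2),x.round(4),round(c,3));return x
E
python3 - <<'E'
from h import *
shot("wrist","t");st();i=arm.camera_info("wrist");f=shot("wrist","w_b1")
cassette(i);cells(i)
f=f[:,:,::-1];cv2.imwrite("pics/c4.png",cv2.resize(f[60:360,60:460],None,fx=2,fy=2))
E
```

```text
t20.70 [0.5799 0.1802 0.1941] [-3.14  -0.02   0.082] F [-0.2 -0.5 -0.3] gap1.001 gf0.0
cassette 0.78 [0.5407 0.0714 0.0814] 0.12
cell 0.94 [ 0.5853  0.1021 -3.0468] 0.05 px [343. 167. 385. 244.]
cell 0.94 [0.5823 0.1014 0.1033] 0.079 px [343. 167. 385. 244.]
cell 0.84 [0.5975 0.3456 2.7238] 0.079 px [ 79. 133. 136. 211.]
cell 0.84 [ 0.5963  0.3464 -0.4277] 0.092 px [ 79. 133. 136. 211.]
cell 0.76 [0.4471 0.2496 2.7911] 0.06 px [184. 286. 229. 351.]
cell 0.76 [ 0.4453  0.2503 -0.3511] 0.073 px [184. 286. 229. 351.]
```

View pics/c4.png

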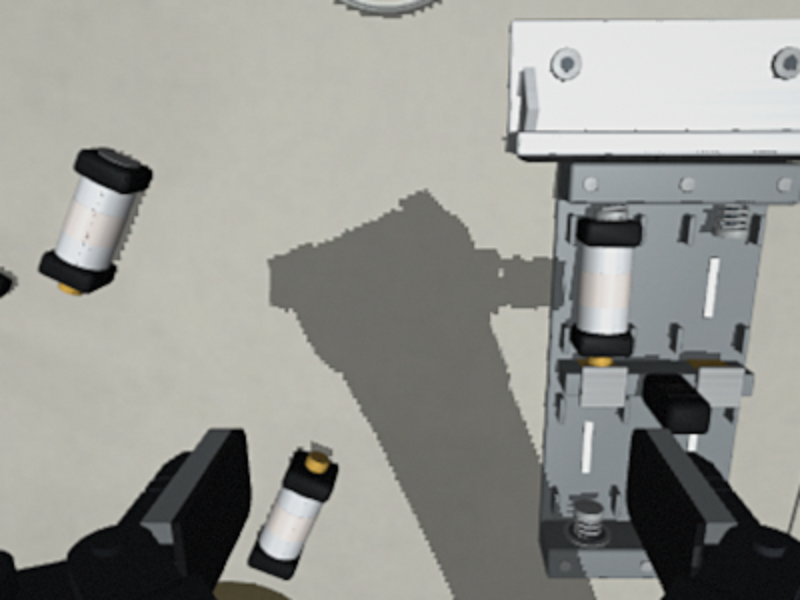

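Cell B lies in the left bay (600,290 in the crop), its stud at (600,362) at the middle wall. I check its place with a fit at the bay's height.

```bash
python3 - <<'E'
from h import *
i=arm.camera_info("wrist");print(arm.get_obs()["joints"].round(3))
r=[r for r in arm.silhouettes("wrist","cell_1") if r["rect"][0]>300][0]
x,c=fit("wrist",CELL+[0,0,.005],r["pixels"],[.584,.102,-3.06],i);print(x.round(4),round(c,3),inC([x[0],x[1],.018]))
u,v=60+600/2,60
for p in((300,362),(300,352/1)): pass
print("stud/lip px",proj("wrist",Rot.from_euler("z",CP[2]).apply([[.006,.028,.018],[.0105,.028,.029],[.006,.028,.029],[.0105,.028,.0255],[.012,.028,.031],[.076,.028,.031]])+[CP[0],CP[1],0],i).round(1).tolist())
E
```

```text
[-0.046  0.379 -0.388  1.756  0.173  1.022 -1.993]
[ 0.586   0.0981 -3.0289] 0.087 [0.0459 0.0236 0.018 ]
stud/lip px [[353.6, 242.7], [356.5, 242.3], [356.2, 246.8], [355.7, 241.0], [357.1, 241.6], [361.7, 173.8]]
```

Emit:
arm_command([
  {"grip":1,"dp":[-0.81,0.62,0.5],"turn":[0,-0.2,0]},
  {"grip":1,"dp":[-0.81,0.62,0.5],"turn":[0,0,0]},
  {"grip":1,"dp":[-0.81,0.62,0.5],"turn":[0,0,0]},
  {"grip":1,"dp":[-0.81,0.62,0.5],"turn":[0,0,0]},
  {"grip":1,"dp":[-0.81,0.62,0.5],"turn":[0,0,0]},
  {"grip":1,"dp":[0,0,0],"turn":[0,0,0]},
  {"grip":1,"dp":[0,0,0],"turn":[0,0,0]},
  {"grip":1,"dp":[0,0,0],"turn":[0,0,0]},
])

```text
clock: 21.7
position: [0.487, 0.0922, 0.1303]
orientation: [-3.141, -0.0, 0.076]
contact_force: [0.6, -0.3, -0.6]
finger_gap: 1.002
gripper_force: 0.0
```

```bash
python3 - <<'E'
from h import *
shot("wrist","t");st();i=arm.camera_info("wrist");f=shot("wrist","w_nad");np.save("i_nad.npy",i,allow_pickle=True)
cassette(i)
q=lambda X,y,z:proj("wrist",Rot.from_euler("z",CP[2]).apply([X,y,z])+[CP[0],CP[1],0],i)[0].round(1)
for n,P in dict(lip=(.0105,.028,.029),wall=(.006,.028,.029),capstud=(.012,.028,.031),capflat=(.076,.028,.031),tip=(.006,.028,.018),studbase=(.012,.028,.024),blk=(.088,.028,.033),end=(.106,.028,.033),lip2=(.0105,-.028,.029)).items(): print(n,q(*P))
u=int(q(.03,.028,.031)[0])
for v in range(20,215,2): print(v,f[v,u-2:u+3].mean(0).astype(int),f[v,int(q(.0105,-.028,.029)[0])].astype(int),end=" | " if v%4==0 else "\n")
E
```

```text
t21.75 [0.4871 0.0926 0.1304] [-3.141e+00 -1.000e-03  7.700e-02] F [-1.4  0.3 -0.5] gap1.000 gf0.0
cassette 0.9 [0.5429 0.0717 0.0775] 0.08
lip [276.7 134.8]
wall [276.7 141.7]
capstud [276.6 132.7]
capflat [276.3  24.2]
tip [276.8 140.5]
studbase [276.7 132.2]
blk [276.2   0.4]
end [276.1 -35.7]
lip2 [359.7 134.7]
20 [ 8  9 10] [125 128 130] | 22 [30 30 32] [136 138 140]
24 [33 34 35] [68 72 73] | 26 [37 38 39] [124 126 127]
28 [42 43 44] [124 127 129] | 30 [44 46 47] [141 144 145]
32 [50 50 52] [147 149 150] | 34 [47 49 49] [154 159 160]
36 [30 32 32] [72 74 75] | 38 [0 1 2] [49 50 50]
40 [227 230 228] [66 70 72] | 42 [235 236 235] [79 83 86]
44 [234 236 235] [129 137 139] | 46 [234 235 234] [147 156 158]
48 [234 235 234] [147 154 158] | 50 [234 235 235] [148 155 158]
52 [235 236 235] [148 156 159] | 54 [235 236 235] [147 154 158]
56 [235 236 235] [149 156 158] | 58 [235 236 235] [148 155 158]
60 [235 235 234] [149 155 159] | 62 [234 233 230] [88 93 97]
64 [235 233 230] [248 248 247] | 66 [235 233 230] [242 242 241]
68 [235 234 231] [242 243 241] | 70 [235 233 230] [243 244 243]
72
[... 1581 characters left out ...]
7 89] [146 154 158]
172 [82 87 88] [146 153 157] | 174 [83 86 88] [146 154 159]
176 [82 86 88] [146 154 158] | 178 [83 86 89] [145 153 157]
180 [83 86 89] [146 154 157] | 182 [82 86 88] [147 154 157]
184 [82 86 89] [147 155 158] | 186 [94 99 99] [147 155 158]
188 [125 131 129] [145 154 155] | 190 [124 129 127] [147 154 156]
192 [124 129 127] [146 153 157] | 194 [120 125 122] [146 152 156]
196 [120 125 123] [146 152 156] | 198 [119 124 123] [147 153 158]
200 [119 124 123] [156 162 167] | 202 [119 124 122] [76 79 81]
204 [120 125 123] [80 84 86] | 206 [119 125 124] [77 82 83]
208 [120 125 123] [75 78 78] | 210 [119 124 123] [80 84 86]
212 [118 124 122] [79 83 86] | 214 [119 125 123] [79 83 85]
```

The profile shows the stud's full 6 mm before the lip edge (v 127–136): the stud leans on the lip's edge, about 1–2 mm too high. I press the stud-end cap down with shut fingers.

Emit:
arm_command([
  {"grip":-1,"dp":[0.79,-0.02,0],"turn":[0,0,0]},
  {"grip":-1,"dp":[0.79,-0.02,0],"turn":[0,0,0]},
  {"grip":-1,"dp":[0.79,-0.02,0],"turn":[0,0,0]},
  {"grip":-1,"dp":[0.79,-0.02,0],"turn":[0,0,0]},
  {"grip":-1,"dp":[0,0,0.4],"turn":[0,0,0]},
  {"grip":-1,"dp":[0,0,0.8],"turn":[0,0,0]},
  {"grip":-1,"dp":[0,0,0.9],"turn":[0,0,0]},
  {"grip":-1,"dp":[0,0,0.8],"turn":[0,0,0]},
])

```text
clock: 22.65
position: [0.5626, 0.1001, 0.0553]
orientation: [3.142, 0.004, 0.077]
contact_force: [-1.2, 0.1, 0.5]
finger_gap: -0.005
gripper_force: 0.0
```

Emit:
arm_command([
  {"grip":-1,"dp":[0,0,0.1],"turn":[0,0,0]},
  {"grip":-1,"dp":[0,0,0.1],"turn":[0,0,0]},
  {"grip":-1,"dp":[0,0,0.1],"turn":[0,0,0]},
  {"grip":-1,"dp":[0,0,0],"turn":[0,0,0]},
  {"grip":-1,"dp":[0,0,0],"turn":[0,0,0]},
  {"grip":-1,"dp":[0,0,0],"turn":[0,0,0]},
  {"grip":-1,"dp":[0,0,0],"turn":[0,0,0]},
  {"grip":-1,"dp":[0,0,0],"turn":[0,0,0]},
])

```text
clock: 23.45
position: [0.5646, 0.1001, 0.0501]
orientation: [-3.141, 0.001, 0.077]
contact_force: [-0.5, 0.6, 4.8]
finger_gap: -0.004
gripper_force: 2.3
```

Emit:
arm_command([
  {"grip":-1,"dp":[0,0,0.1],"turn":[0,0,0]},
  {"grip":-1,"dp":[0,0,0],"turn":[0,0,0]},
  {"grip":-1,"dp":[0,0,0],"turn":[0,0,0]},
  {"grip":-1,"dp":[-0.1,0,0],"turn":[0,0,0]},
  {"grip":-1,"dp":[-0.1,0,0],"turn":[0,0,0]},
  {"grip":-1,"dp":[-0.1,0,0],"turn":[0,0,0]},
  {"grip":-1,"dp":[0,0,0],"turn":[0,0,0]},
  {"grip":-1,"dp":[0,0,0],"turn":[0,0,0]},
])

```text
clock: 24.25
position: [0.5623, 0.1001, 0.0501]
orientation: [-3.14, -0.01, 0.076]
contact_force: [3.4, -0.9, 7.3]
finger_gap: 0.004
gripper_force: 3.8
```

Emit:
arm_command([
  {"grip":-1,"dp":[0,0,-0.3],"turn":[0,0,0]},
  {"grip":-1,"dp":[0,0,-0.9],"turn":[0,0,0]},
  {"grip":-1,"dp":[0,0,-1],"turn":[0,0,0]},
  {"grip":1,"dp":[-0.8,0,-1],"turn":[0,0,0]},
  {"grip":1,"dp":[-0.8,0,0],"turn":[0,0,0]},
  {"grip":1,"dp":[-0.8,0,0],"turn":[0,0,0]},
  {"grip":1,"dp":[-0.5,0,0],"turn":[0,0,0]},
  {"grip":1,"dp":[0,0,0],"turn":[0,0,0]},
])

```text
clock: 25.05
position: [0.4815, 0.0933, 0.1261]
orientation: [3.141, 0.006, 0.078]
contact_force: [0.1, -0.4, 0.1]
finger_gap: 0.845
gripper_force: 0.0
```

```bash
cat >> h.py <<'E'
def prof(i,f,y=.028,X=.03):
    "rows of colour changes down a bay's centre line, and where a seated cell would have them"
    q=lambda X,y,z:proj("wrist",Rot.from_euler("z",CP[2]).apply([X,y,z])+[CP[0],CP[1],0],i)[0]
    print({n:q(a,y,z).round(1).tolist() for n,(a,z) in dict(lip=(.0105,.029),capstud=(.012,.031),capin=(.024,.031),capin2=(.064,.031),capflat=(.076,.031)).items()})
    c=q(X,y,.031);prev=None
    for a in np.arange(.09,-.012,-.0004):
        u,v=q(a,y,.031)
        if not(2<v<418 and 2<u<557): continue
        s=f[int(round(v))-0,int(u)-2:int(u)+3].mean(0)
        k="brass" if s[0]-s[2]>60 else "black" if s.max()<60 else "white" if s.min()>200 else "grey"
        if k!=prev: print("X%.1f v%.0f %s"%(a*1000,v,k),end="; ");prev=k
    print()
E
python3 - <<'E'
from h import *
shot("wrist","t");st();i=arm.camera_info("wrist");f=shot("wrist","w_nad2");prof(i,f)
E
```

```text
t25.10 [0.4833 0.0935 0.1265] [3.141e+00 3.000e-03 7.700e-02] F [-0.7  0.1 -0.4] gap0.924 gf0.0
{'lip': [278.3, 128.7], 'capstud': [278.3, 126.4], 'capin': [278.3, 107.0], 'capin2': [278.2, 36.9], 'capflat': [278.2, 14.2]}
X82.0 v3 grey; X75.2 v16 white; X74.0 v18 grey; X73.6 v19 black; X62.8 v39 grey; X62.4 v40 white; X22.8 v109 grey; X22.4 v110 black; X11.2 v128 brass; X9.2 v131 grey; X8.4 v132 white; X-6.8 v156 grey;
```

Now only 2 mm of brass shows before the lip: the first cell is seated. On to cell A.

Emit:
arm_command([
  {"grip":1,"dp":[0,0,-0.2],"turn":[0,0,-1]},
  {"grip":1,"dp":[0,0,-0.2],"turn":[0,0,-1]},
  {"grip":1,"dp":[0,0,-0.2],"turn":[0,0,-1]},
  {"grip":1,"dp":[0,0,-0.2],"turn":[0,0,-1]},
  {"grip":1,"dp":[0,0,-0.2],"turn":[0,0,-1]},
  {"grip":1,"dp":[0,0,0],"turn":[0,0,-1]},
  {"grip":1,"dp":[0,0,0],"turn":[0,0,-1]},
  {"grip":1,"dp":[0,0,0],"turn":[0,0,-1]},
])

```text
clock: 25.95
position: [0.4857, 0.094, 0.1521]
orientation: [-3.14, 0.0, 0.88]
contact_force: [-0.3, -0.1, -0.2]
finger_gap: 1.001
gripper_force: 0.0
```

Emit:
arm_command([
  {"grip":1,"dp":[0,0,0],"turn":[0,0,-1]},
  {"grip":1,"dp":[0,0,0],"turn":[0,0,-1]},
  {"grip":1,"dp":[0,0,0],"turn":[0,0,-1]},
  {"grip":1,"dp":[0,0,0],"turn":[0,0,-1]},
  {"grip":1,"dp":[0,0,0],"turn":[0,0,-1]},
  {"grip":1,"dp":[0,0,0],"turn":[0,0,-1]},
  {"grip":1,"dp":[0,0,0],"turn":[0,0,-1]},
  {"grip":1,"dp":[0,0,0],"turn":[0,0,-1]},
])

```text
clock: 26.75
position: [0.4857, 0.094, 0.152]
orientation: [-3.14, -0.001, 1.68]
contact_force: [0.7, -0.3, -0.2]
finger_gap: 0.999
gripper_force: 0.0
```

Emit:
arm_command([
  {"grip":1,"dp":[0,0,0],"turn":[0,0,-1]},
  {"grip":1,"dp":[0,0,0],"turn":[0,0,-1]},
  {"grip":1,"dp":[0,0,0],"turn":[0,0,-1]},
  {"grip":1,"dp":[0,0,0],"turn":[0,0,-1]},
  {"grip":1,"dp":[0,0,0],"turn":[0,0,-1]},
  {"grip":1,"dp":[0,0,0],"turn":[0,0,-1]},
  {"grip":1,"dp":[0,0,0],"turn":[0,0,-1]},
  {"grip":1,"dp":[0,0,0],"turn":[0,0,-1]},
])

```text
clock: 27.55
position: [0.4857, 0.0939, 0.1521]
orientation: [3.141, -0.002, 2.48]
contact_force: [0.1, -0.1, -0.5]
finger_gap: 0.994
gripper_force: 0.0
```

Emit:
arm_command([
  {"grip":1,"dp":[0,0,0],"turn":[0,0,-1]},
  {"grip":1,"dp":[0,0,0],"turn":[0,0,-1]},
  {"grip":1,"dp":[0,0,0],"turn":[0,0,-0.43]},
  {"grip":1,"dp":[0,1,0],"turn":[0,0,0]},
  {"grip":1,"dp":[0,1,0],"turn":[0,0,0]},
  {"grip":1,"dp":[0,1,0],"turn":[0,0,0]},
  {"grip":1,"dp":[0,1,0],"turn":[0,0,0]},
  {"grip":1,"dp":[0,1,0],"turn":[0,0,0]},
])

```text
clock: 28.35
position: [0.5372, 0.2088, 0.1516]
orientation: [3.141, -0.002, 2.718]
contact_force: [-0.0, -1.0, -0.2]
finger_gap: 1.0
gripper_force: 0.0
```

Emit:
arm_command([
  {"grip":1,"dp":[0,1,0],"turn":[0,0,0]},
  {"grip":1,"dp":[0,1,0],"turn":[0,0,0]},
  {"grip":1,"dp":[0,1,0],"turn":[0,0,0]},
  {"grip":1,"dp":[0,0.9,0],"turn":[0,0,0]},
  {"grip":1,"dp":[0,0.8,0],"turn":[0,0,0]},
  {"grip":1,"dp":[0,0,0],"turn":[0,0,0]},
  {"grip":1,"dp":[0,0,0],"turn":[0,0,0]},
  {"grip":1,"dp":[0,0,0],"turn":[0,0,0]},
])

```text
clock: 29.15
position: [0.584, 0.3136, 0.1511]
orientation: [-3.139, -0.002, 2.718]
contact_force: [-0.6, -0.4, -0.2]
finger_gap: 0.998
gripper_force: 0.0
```

```bash
sed -i 's/^CP=.*/CP=[.5412,.0712,.077]/' h.py; python3 - <<'E'
from h import *
o=st();print(o["joints"].round(2));i=arm.camera_info("wrist");shot("wrist","w_A")
cells(i)
E
```

```text
t29.15 [0.584  0.3136 0.1511] [-3.139e+00 -2.000e-03  2.718e+00] F [-0.6 -0.4 -0.2] gap0.998 gf0.0
[-0.01  0.62 -0.74  1.61  0.46  1.09  0.27]
cell 0.92 [ 0.5837  0.0975 -2.9874] 0.15 px [ 24. 265. 104. 342.]
cell 0.92 [0.5801 0.0979 0.0036] 0.147 px [ 24. 265. 104. 342.]
cell 0.9 [0.4496 0.2487 2.7862] 0.081 px [ 97.  29. 157. 141.]
cell 0.9 [ 0.4463  0.2495 -0.3346] 0.07 px [ 97.  29. 157. 141.]
cell 0.71 [0.5395 0.1022 2.9845] 0.644 px [  1. 167. 122. 343.]
cell 0.71 [ 0.5385  0.1022 -0.1255] 0.654 px [  1. 167. 122. 343.]
```

Emit:
arm_command([
  {"grip":1,"dp":[0,0.7,0],"turn":[0,0,0]},
  {"grip":1,"dp":[0,0.7,0],"turn":[0,0,0]},
  {"grip":1,"dp":[0,0,0],"turn":[0,0,0]},
  {"grip":1,"dp":[0,0,0],"turn":[0,0,0]},
  {"grip":1,"dp":[0,0,0],"turn":[0,0,0]},
  {"grip":1,"dp":[0,0,0],"turn":[0,0,0]},
  {"grip":1,"dp":[0,0,0],"turn":[0,0,0]},
  {"grip":1,"dp":[0,0,0],"turn":[0,0,0]},
])

```text
clock: 30.05
position: [0.598, 0.3465, 0.1517]
orientation: [-3.14, -0.002, 2.719]
contact_force: [0.0, 0.1, 0.0]
finger_gap: 0.998
gripper_force: 0.0
```

```bash
python3 - <<'E'
from h import *
o=st();i=arm.camera_info("wrist");shot("wrist","w_A2")
for h,x,c in cells(i): 
    if c<.12 and x[1]>.3: go([x[0],x[1],.0235],Rot.from_euler("xyz",[np.pi,0,2.72]))
E
```

```text
t30.05 [0.598  0.3465 0.1517] [-3.140e+00 -2.000e-03  2.719e+00] F [0.  0.1 0. ] gap0.998 gf0.0
cell 0.65 [0.5973 0.3454 2.7574] 0.116 px [260. 167. 294. 252.]
cell 0.65 [ 0.5932  0.3472 -0.4101] 0.105 px [260. 167. 294. 252.]
cell 0.55 [0.4506 0.2488 2.7886] 0.114 px [ 42.  35. 113. 142.]
cell 0.55 [ 0.4474  0.25   -0.3568] 0.118 px [ 42.  35. 113. 142.]
cell 0.33 [0.5838 0.1213 3.0844] 0.481 px [  3. 216.  98. 366.]
cell 0.33 [ 0.576   0.1231 -0.0968] 0.488 px [  3. 216.  98. 366.]
dp [-0.   -0.06  5.13] turn [-0.01 -0.02 -0.  ]
dp [ 0.17 -0.06  5.13] turn [-0.01 -0.02 -0.  ]
```

Emit:
arm_command([
  {"grip":1,"dp":[0,-0.03,0.95],"turn":[0,0,0]},
  {"grip":1,"dp":[0,-0.03,0.95],"turn":[0,0,0]},
  {"grip":1,"dp":[0,0,0.95],"turn":[0,0,0]},
  {"grip":1,"dp":[0,0,0.95],"turn":[0,0,0]},
  {"grip":1,"dp":[0,0,0.8],"turn":[0,0,0]},
  {"grip":1,"dp":[0,0,0.53],"turn":[0,0,0]},
  {"grip":-1,"dp":[0,0,0],"turn":[0,0,0]},
  {"grip":-1,"dp":[0,0,0],"turn":[0,0,0]},
])

```text
clock: 30.95
position: [0.5974, 0.346, 0.0238]
orientation: [-3.141, -0.002, 2.72]
contact_force: [-0.8, 0.3, 1.7]
finger_gap: 0.692
gripper_force: 0.0
```

Emit:
arm_command([
  {"grip":-1,"dp":[0,0,0],"turn":[0,0,0]},
  {"grip":-1,"dp":[0,0,0],"turn":[0,0,0]},
  {"grip":-1,"dp":[0,0,0],"turn":[0,0,0]},
  {"grip":-1,"dp":[0,0,0],"turn":[0,0,0]},
  {"grip":-1,"dp":[0,0,0],"turn":[0,0,0]},
  {"grip":-1,"dp":[0,0,0],"turn":[0,0,0]},
  {"grip":-1,"dp":[0,0,0],"turn":[0,0,0]},
  {"grip":-1,"dp":[0,0,0],"turn":[0,0,0]},
])

```text
clock: 31.75
position: [0.5981, 0.3465, 0.0253]
orientation: [3.14, -0.0, 2.72]
contact_force: [-0.9, -0.6, 6.3]
finger_gap: 0.258
gripper_force: 59.4
```

```bash
python3 - <<'E'
from h import *
st()
E
```

```text
t31.75 [0.5981 0.3465 0.0253] [ 3.14 -0.    2.72] F [-0.9 -0.6  6.3] gap0.258 gf59.4
```

Emit:
arm_command([
  {"grip":-1,"dp":[0,0,-0.6],"turn":[0,0,0]},
  {"grip":-1,"dp":[0,0,-1],"turn":[0,0,0]},
  {"grip":-1,"dp":[0,0,-1],"turn":[0,0,-1]},
  {"grip":-1,"dp":[0,0,-1],"turn":[0,0,-1]},
  {"grip":-1,"dp":[0,0,-0.4],"turn":[0,0,-1]},
  {"grip":-1,"dp":[0,0,0],"turn":[0,0,-1]},
  {"grip":-1,"dp":[0,0,0],"turn":[0,0,-1]},
  {"grip":-1,"dp":[0.24,-1,0],"turn":[0,0,0]},
])

```text
clock: 32.55
position: [0.5915, 0.3247, 0.1246]
orientation: [3.136, -0.002, -3.056]
contact_force: [-0.7, 0.9, -0.9]
finger_gap: 0.253
gripper_force: 58.9
```

Emit:
arm_command([
  {"grip":-1,"dp":[0.2,-1,0],"turn":[0,0,0]},
  {"grip":-1,"dp":[0.2,-1,0],"turn":[0,0,0]},
  {"grip":-1,"dp":[0.2,-1,0],"turn":[0,0,0]},
  {"grip":-1,"dp":[0.2,-1,0],"turn":[0,0,0]},
  {"grip":-1,"dp":[0.2,-1,0],"turn":[0,0,0]},
  {"grip":-1,"dp":[0.2,-1,0],"turn":[0,0,0]},
  {"grip":-1,"dp":[0.2,-1,0],"turn":[0,0,0]},
  {"grip":-1,"dp":[0,-1,0],"turn":[0,0,0]},
])

```text
clock: 33.35
position: [0.5727, 0.1168, 0.1236]
orientation: [-3.141, -0.003, -3.063]
contact_force: [-0.1, 0.5, -1.6]
finger_gap: 0.256
gripper_force: 58.9
```

Emit:
arm_command([
  {"grip":-1,"dp":[0,-0.9,0],"turn":[0,0.87,0]},
  {"grip":-1,"dp":[0,-0.9,0],"turn":[0,0.87,0]},
  {"grip":-1,"dp":[0,-0.9,0],"turn":[0,0.87,0]},
  {"grip":-1,"dp":[0,-0.2,0],"turn":[0,0.87,0]},
  {"grip":-1,"dp":[0,0,0],"turn":[0,0,0]},
  {"grip":-1,"dp":[0,0,0],"turn":[0,0,0]},
  {"grip":-1,"dp":[0,0,0],"turn":[0,0,0]},
  {"grip":-1,"dp":[0,0,0],"turn":[0,0,0]},
])

```text
clock: 34.15
position: [0.5788, 0.0471, 0.1242]
orientation: [3.141, -0.349, -3.061]
contact_force: [-0.3, -0.6, -0.8]
finger_gap: 0.253
gripper_force: 58.9
```

```bash
cat >> h.py <<'E'
def Tcp2(X,Z,th,y,h,a=0,C=None):
    "as Tcp with the tool turned by half a turn about its z"
    p,R=Tcp(X,Z,th,y,h,a,C);return p,R*Rot.from_euler("z",np.pi)
def chain2(l,**k):
    cur=None
    for q in l: cur=go(*Tcp2(*q,**k),cur)
def held(i,f,h=.011,a=0.,flip=False,col=True):
    o=arm.get_obs();R=Rot.from_euler("xyz",o["orientation"]);sg=-1 if flip else 1
    for n,(X,Z) in dict(capflat=(.032,.013),capin=(.020,.013),capin2=(-.02,.013),capstud=(-.032,.013),tip=(-.038,.006)).items():
        print(n,proj("wrist",o["position"]+R.apply([sg*(X-a),0,h-Z]),i).round(1)[0],end=" ")
    u=int(proj("wrist",o["position"],i)[0,0]);prev=None;print("u",u)
    for v in range(150,419):
        s=f[v,u-2:u+3].mean(0)
        k="brass" if s[0]-s[2]>60 else "black" if s.max()<60 else "white" if s.min()>170 else "grey"
        if k!=prev: print(v,k,end="; ");prev=k
    print()
E
python3 - <<'E'
from h import *
st();i=arm.camera_info("wrist");f=shot("wrist","w_heldA");held(i,f,flip=True)
chain2([(.036,.045,.35,-.028),(.036,.0315,.35,-.028),(.0515,.0315,.35,-.028)],h=.011)
E
```

```text
t34.15 [0.5788 0.0471 0.1242] [ 3.141 -0.349 -3.061] F [-0.3 -0.6 -0.8] gap0.253 gf58.9
capflat [277.  363.9] capin [277.  341.8] capin2 [276.7 259.5] capstud [276.7 231.9] tip [276.7 212.5] u 276
150 grey; 152 white; 189 grey; 206 brass; 225 grey; 226 black; 255 grey; 339 black; 359 grey; 373 black; 378 grey; 380 black; 
dp [-1.09 -0.03  2.53] turn [-0.01  0.01  0.03]
dp [-0.19  0.    0.51] turn [0. 0. 0.]
dp [-0.58 -0.   -0.21] turn [0. 0. 0.]
```

```bash
python3 - <<'E'
from h import *
k=lambda th:.0195+.032*np.sin(th)
chain2([(.036,.032,.35,-.028),(.0525,.032,.35,-.028),(.0525,k(.2),.2,-.028),(.0525,k(.1),.1,-.028),(.0525,.0185,0,-.028),(.0525,.0175,-.04,-.028),(.045,.0175,-.04,-.028)],h=.012,a=.002)
E
```

```text
dp [-1.35 -0.03  2.98] turn [-0.01  0.01  0.03]
dp [-0.62  0.   -0.23] turn [0. 0. 0.]
dp [-0.01  0.    0.22] turn [ 0.  -1.5  0. ]
dp [ 0.02 -0.    0.12] turn [ 0. -1.  0.]
dp [ 0.03 -0.    0.16] turn [ 0. -1.  0.]
dp [0.02 0.   0.04] turn [ 0.  -0.4  0. ]
dp [ 0.3   0.   -0.01] turn [0. 0. 0.]
```

Emit:
arm_command([
  {"grip":-1,"dp":[-0.3,0,0.6],"turn":[0,0,0]},
  {"grip":-1,"dp":[-0.3,0,0.6],"turn":[0,0,0]},
  {"grip":-1,"dp":[-0.25,0,0.6],"turn":[0,0,0]},
  {"grip":-1,"dp":[-0.25,0,0.6],"turn":[0,0,0]},
  {"grip":-1,"dp":[-0.25,-0.03,0.58],"turn":[0,0,0]},
  {"grip":-1,"dp":[0,0,0],"turn":[0,0,0]},
  {"grip":-1,"dp":[0,0,0],"turn":[0,0,0]},
  {"grip":-1,"dp":[0,0,0],"turn":[0,0,0]},
])

```text
clock: 35.0
position: [0.586, 0.0457, 0.0414]
orientation: [3.141, -0.35, -3.063]
contact_force: [1.1, -0.6, -0.1]
finger_gap: 0.255
gripper_force: 59.7
```

Emit:
arm_command([
  {"grip":-1,"dp":[-0.2,0,-0.08],"turn":[0,0,0]},
  {"grip":-1,"dp":[-0.2,0,-0.08],"turn":[0,0,0]},
  {"grip":-1,"dp":[-0.2,0,-0.07],"turn":[0,0,0]},
  {"grip":-1,"dp":[-0.1,0,-0.03],"turn":[0,0,0]},
  {"grip":-1,"dp":[0,0,0],"turn":[0,0,0]},
  {"grip":-1,"dp":[0,0,0],"turn":[0,0,0]},
  {"grip":-1,"dp":[0,0,0],"turn":[0,0,0]},
  {"grip":-1,"dp":[0,0,0],"turn":[0,0,0]},
])

```text
clock: 35.8
position: [0.6008, 0.0468, 0.0413]
orientation: [-3.141, -0.359, -3.062]
contact_force: [-8.0, -1.5, -0.0]
finger_gap: 0.254
gripper_force: 59.5
```

```bash
python3 - <<'E'
from h import *
st();print(inC(arm.get_obs()["position"]));i=arm.camera_info("wrist");f=shot("wrist","w_pushA");held(i,f,h=.012,a=.002,flip=True)
E
```

```text
t35.80 [0.6008 0.0468 0.0413] [-3.141 -0.359 -3.062] F [-8.  -1.5 -0. ] gap0.254 gf59.5
[ 0.0576 -0.0289  0.0413]
capflat [277.6 358.5] capin [277.5 336.3] capin2 [277.3 253.8] capstud [277.3 226.1] tip [277.3 206.9] u 277
150 white; 153 grey; 155 white; 196 grey; 202 white; 203 grey; 204 brass; 226 black; 256 grey; 258 white; 271 grey; 336 black; 355 grey; 359 black; 360 grey; 364 black; 365 grey; 380 black;
```

Emit:
arm_command([
  {"grip":-1,"dp":[0,0,0.1],"turn":[0,-0.75,0]},
  {"grip":-1,"dp":[0,0,0.1],"turn":[0,-0.75,0]},
  {"grip":-1,"dp":[0.01,0,0.06],"turn":[0,-0.5,0]},
  {"grip":-1,"dp":[0.02,0,0.06],"turn":[0,-0.5,0]},
  {"grip":-1,"dp":[0,0,0],"turn":[0,0,0]},
  {"grip":-1,"dp":[0,0,0],"turn":[0,0,0]},
  {"grip":-1,"dp":[0,0,0],"turn":[0,0,0]},
  {"grip":-1,"dp":[0,0,0],"turn":[0,0,0]},
])

```text
clock: 36.65
position: [0.5952, 0.0465, 0.0347]
orientation: [-3.138, -0.115, -3.063]
contact_force: [-14.3, -2.5, 11.8]
finger_gap: 0.256
gripper_force: 60.5
```

Emit:
arm_command([
  {"grip":-1,"dp":[0.02,0,0.05],"turn":[0,-0.5,0]},
  {"grip":-1,"dp":[0.02,0,0.05],"turn":[0,-0.5,0]},
  {"grip":-1,"dp":[0.02,0,0.04],"turn":[0,-0.4,0]},
  {"grip":-1,"dp":[0,0,0],"turn":[0,0,0]},
  {"grip":-1,"dp":[0,0,0],"turn":[0,0,0]},
  {"grip":-1,"dp":[0,0,0],"turn":[0,0,0]},
  {"grip":-1,"dp":[0,0,0],"turn":[0,0,0]},
  {"grip":-1,"dp":[0,0,0],"turn":[0,0,0]},
])

```text
clock: 37.45
position: [0.5933, 0.0465, 0.0306]
orientation: [-3.138, 0.025, -3.063]
contact_force: [-15.0, -2.0, 13.4]
finger_gap: 0.253
gripper_force: 60.9
```

```bash
python3 - <<'E'
from h import *
st();print(inC(arm.get_obs()["position"]));i=arm.camera_info("wrist");f=shot("wrist","w_lvlA");held(i,f,h=.012,a=.002,flip=True)
q=lambda X,y,z:proj("wrist",Rot.from_euler("z",CP[2]).apply([X,y,z])+[CP[0],CP[1],0],i)[0].round(1)
print("lip",q(.0105,-.028,.029),q(-.006,-.028,.029))
E
```

```text
t37.45 [0.5933 0.0465 0.0306] [-3.138  0.025 -3.063] F [-15.   -2.   13.4] gap0.253 gf60.9
[ 0.0501 -0.0286  0.0306]
capflat [277.7 358.3] capin [277.7 336.1] capin2 [277.5 253.7] capstud [277.4 226. ] tip [277.4 206.9] u 277
150 grey; 213 brass; 224 black; 255 grey; 258 white; 281 grey; 282 white; 315 grey; 334 white; 335 grey; 337 black; 355 grey; 359 black; 365 grey; 381 black; 
lip [279.2 211.5] [279.3 170.5]
```

The stud's tip (predicted v 207) is hidden from v 213 on by the lip at v 211, so it is under it. I let it go back and release.

Emit:
arm_command([
  {"grip":-1,"dp":[0.12,0,-0.03],"turn":[0,0,0]},
  {"grip":-1,"dp":[0.12,0,-0.02],"turn":[0,0,0]},
  {"grip":-1,"dp":[0.08,0,0],"turn":[0,0,0]},
  {"grip":-1,"dp":[0,0,0],"turn":[0,0,0]},
  {"grip":0,"dp":[0,0,0],"turn":[0,0,0]},
  {"grip":0,"dp":[0,0,0],"turn":[0,0,0]},
  {"grip":0,"dp":[0,0,0],"turn":[0,0,0]},
  {"grip":0,"dp":[0,0,0],"turn":[0,0,0]},
])

```text
clock: 38.3
position: [0.5929, 0.0462, 0.0327]
orientation: [3.142, 0.042, -3.063]
contact_force: [0.3, 1.0, 0.1]
finger_gap: 0.504
gripper_force: 0.0
```

Emit:
arm_command([
  {"grip":0,"dp":[0,0,-0.4],"turn":[0,0,0]},
  {"grip":0,"dp":[0,0,-0.8],"turn":[0,0,0]},
  {"grip":0,"dp":[0,0,-1],"turn":[0,-0.1,0]},
  {"grip":0,"dp":[0,0,-1],"turn":[0,-0.1,0]},
  {"grip":0,"dp":[0,0,-1],"turn":[0,0,0]},
  {"grip":0,"dp":[0,0,-1],"turn":[0,0,0]},
  {"grip":0,"dp":[0,0,0],"turn":[0,0,0]},
  {"grip":0,"dp":[0,0,0],"turn":[0,0,0]},
])

```text
clock: 39.1
position: [0.5863, 0.0456, 0.1638]
orientation: [-3.141, 0.063, -3.063]
contact_force: [-0.5, -0.7, 0.2]
finger_gap: 0.504
gripper_force: 0.0
```

```bash
python3 - <<'E'
from h import *
st();i=arm.camera_info("wrist");f=shot("wrist","w_two");prof(i,f,y=-.028);prof(i,f,y=.028)
cassette(i)
E
```

```text
t39.10 [0.5863 0.0456 0.1638] [-3.141  0.063 -3.063] F [-0.5 -0.7  0.2] gap0.504 gf0.0
{'lip': [279.4, 163.1], 'capstud': [279.4, 165.5], 'capin': [279.4, 180.5], 'capin2': [279.4, 226.9], 'capflat': [279.4, 239.9]}
X90.0 v255 grey; X86.0 v250 black; X84.0 v248 grey; X83.2 v247 black; X82.0 v246 grey; X73.6 v237 black; X63.6 v226 grey; X23.2 v179 black; X10.0 v163 grey; 
{'lip': [350.6, 163.1], 'capstud': [350.9, 165.6], 'capin': [349.7, 180.5], 'capin2': [346.0, 226.9], 'capflat': [345.0, 239.9]}
X90.0 v255 grey; X88.0 v252 black; X86.8 v251 grey; X86.0 v250 black; X84.8 v249 grey; X73.6 v237 black; X63.6 v226 grey; X62.4 v225 white; X52.0 v213 grey; X22.8 v179 black; X10.0 v163 grey; 
cassette 0.89 [0.5493 0.0694 0.0776] 0.037
```

Both cells give the same profile (black end cap right up to the lip): both seated. Now I take the post to turn the cassette.

Emit:
arm_command([
  {"grip":0.3,"dp":[0,0,0],"turn":[0,0.63,0]},
  {"grip":0.3,"dp":[0.57,0.39,0],"turn":[0,0,0]},
  {"grip":0.3,"dp":[0.57,0.39,0],"turn":[0,0,0]},
  {"grip":0.3,"dp":[0.57,0.39,0],"turn":[0,0,0]},
  {"grip":0.3,"dp":[0,0,0.9],"turn":[0,0,0]},
  {"grip":0.3,"dp":[0,0,0.9],"turn":[0,0,0]},
  {"grip":0.3,"dp":[0,0,0.9],"turn":[0,0,0]},
  {"grip":0.3,"dp":[0,0,0],"turn":[0,0,0]},
])

```text
clock: 40.0
position: [0.5366, 0.0704, 0.0904]
orientation: [-3.141, -0.012, -3.063]
contact_force: [-0.5, 0.2, -0.3]
finger_gap: 0.65
gripper_force: 0.0
```

```bash
python3 - <<'E'
from h import *
o=st();print(o["joints"].round(2));i=arm.camera_info("wrist");f=shot("wrist","w_p2")
go([CP[0],CP[1],.053],Rot.from_euler("xyz",[np.pi,0,CP[2]+np.pi]))
# post blob: dark pixels near predicted post top
u,v=proj("wrist",[CP[0],CP[1],.066],i)[0];print("post px",u,v)
w=f[int(v)-45:int(v)+45,int(u)-70:int(u)+70].max(2)<55
n,l,s,c=cv2.connectedComponentsWithStats(w.astype(np.uint8));
for k in range(1,n):
    if s[k,4]>150: print(s[k],c[k]+[int(u)-70,int(v)-45])
E
```

```text
t40.00 [0.5366 0.0704 0.0904] [-3.141 -0.012 -3.063] F [-0.5  0.2 -0.3] gap0.650 gf0.0
[ 0.51  0.55 -0.86  1.94  0.53  0.91  1.03]
dp [-0.14  0.    1.57] turn [ 0.   -0.09  0.02]
post px 278.6886237657135 282.441674274627
[   0    5   87   85 3135] [254.21467305 275.75183413]
[  92   23   48   67 1267] [328.9952644  284.37884767]
```

Emit:
arm_command([
  {"grip":0.3,"dp":[-0.14,0,0.7],"turn":[0,-0.1,0]},
  {"grip":0.3,"dp":[0,0,0.8],"turn":[0,0,0]},
  {"grip":-1,"dp":[0,0,0],"turn":[0,0,0]},
  {"grip":-1,"dp":[0,0,0],"turn":[0,0,0]},
  {"grip":-1,"dp":[0,0,0],"turn":[0,0,0]},
  {"grip":-1,"dp":[0,0,0],"turn":[0,0,0]},
  {"grip":-1,"dp":[0,0,0],"turn":[0,0,0]},
  {"grip":-1,"dp":[0,0,0],"turn":[0,0,0]},
])

```text
clock: 40.85
position: [0.5447, 0.0707, 0.0583]
orientation: [-3.14, 0.008, -3.064]
contact_force: [-2.7, -3.8, 6.8]
finger_gap: 0.225
gripper_force: 60.2
```

Emit:
arm_command([
  {"grip":-1,"dp":[0.3,0,-0.1],"turn":[0,0,0]},
  {"grip":-1,"dp":[0.5,0,-0.1],"turn":[0,0,0]},
  {"grip":-1,"dp":[0.5,0,-0.15],"turn":[0,0,0]},
  {"grip":-1,"dp":[0.3,0,0],"turn":[0,0,0]},
  {"grip":-1,"dp":[0,0,0],"turn":[0,0,0.5]},
  {"grip":-1,"dp":[0,0,0],"turn":[0,0,0.7]},
  {"grip":-1,"dp":[0,0,0],"turn":[0,0,0.7]},
  {"grip":-1,"dp":[0,0,0],"turn":[0,0,0.7]},
])

```text
clock: 41.65
position: [0.5029, 0.0686, 0.0651]
orientation: [3.14, 0.006, 2.958]
contact_force: [0.2, -0.4, -5.7]
finger_gap: 0.224
gripper_force: 59.2
```

Emit:
arm_command([
  {"grip":-1,"dp":[0,0,0],"turn":[0,0,1]},
  {"grip":-1,"dp":[0,0,0],"turn":[0,0,1]},
  {"grip":-1,"dp":[0,0,0],"turn":[0,0,1]},
  {"grip":-1,"dp":[0,0,0],"turn":[0,0,1]},
  {"grip":-1,"dp":[0,0,0],"turn":[0,0,1]},
  {"grip":-1,"dp":[0,0,0],"turn":[0,0,1]},
  {"grip":-1,"dp":[0,0,0],"turn":[0,0,1]},
  {"grip":-1,"dp":[0,0,0],"turn":[0,0,1]},
])

```text
clock: 42.45
position: [0.5029, 0.0689, 0.0651]
orientation: [3.136, 0.003, 2.157]
contact_force: [-0.7, 0.2, -6.8]
finger_gap: 0.223
gripper_force: 59.2
```

Emit:
arm_command([
  {"grip":-1,"dp":[0,0,0],"turn":[0,0,1]},
  {"grip":-1,"dp":[0,0,0],"turn":[0,0,1]},
  {"grip":-1,"dp":[0,0,0],"turn":[0,0,1]},
  {"grip":-1,"dp":[0,0,0],"turn":[0,0,1]},
  {"grip":-1,"dp":[0,0,0],"turn":[0,0,1]},
  {"grip":-1,"dp":[0,0,0],"turn":[0,0,1]},
  {"grip":-1,"dp":[0,0,0],"turn":[0,0,1]},
  {"grip":-1,"dp":[0,0,0],"turn":[0,0,1]},
])

```text
clock: 43.25
position: [0.5028, 0.0692, 0.065]
orientation: [3.136, -0.003, 1.357]
contact_force: [-0.2, -0.6, -6.6]
finger_gap: 0.226
gripper_force: 59.2
```

Emit:
arm_command([
  {"grip":-1,"dp":[0,0,0],"turn":[0,0,1]},
  {"grip":-1,"dp":[0,0,0],"turn":[0,0,1]},
  {"grip":-1,"dp":[0,0,0],"turn":[0,0,1]},
  {"grip":-1,"dp":[0,0,0],"turn":[0,0,1]},
  {"grip":-1,"dp":[0,0,0],"turn":[0,0,1]},
  {"grip":-1,"dp":[0,0,0],"turn":[0,0,1]},
  {"grip":-1,"dp":[0,0,0],"turn":[0,0,1]},
  {"grip":-1,"dp":[0,0,0],"turn":[0,0,1]},
])

```text
clock: 44.05
position: [0.5028, 0.0693, 0.065]
orientation: [3.14, -0.006, 0.557]
contact_force: [-0.1, -0.6, -6.9]
finger_gap: 0.218
gripper_force: 59.2
```

Emit:
arm_command([
  {"grip":-1,"dp":[0,0,0],"turn":[0,0,1]},
  {"grip":-1,"dp":[0,0,0],"turn":[0,0,1]},
  {"grip":-1,"dp":[0,0,0],"turn":[0,0,1]},
  {"grip":-1,"dp":[0,0,0],"turn":[0,0,1]},
  {"grip":-1,"dp":[0,0,0],"turn":[0,0,0.8]},
  {"grip":-1,"dp":[0,0,0],"turn":[0,0,0]},
  {"grip":-1,"dp":[0,0,0],"turn":[0,0,0]},
  {"grip":-1,"dp":[0,0,0],"turn":[0,0,0]},
])

```text
clock: 44.85
position: [0.5036, 0.0688, 0.0653]
orientation: [-3.141, -0.007, 0.082]
contact_force: [0.6, -0.2, -6.4]
finger_gap: 0.22
gripper_force: 59.1
```

```bash
python3 - <<'E'
from h import *
o=st();print(o["joints"].round(2));i=arm.camera_info("wrist");f=shot("wrist","w_turned")
for r in arm.silhouettes("wrist","cassette")[:1]: print(r["conf"],np.round(r["rect"]))
q=lambda P:proj("wrist",np.array([o["position"][0]-.003,o["position"][1],.007])+Rot.from_euler("z",.077).apply(P),i).round(0).tolist()
print(q([[.106,.051,.033],[.106,-.051,.033],[.088,0,.033]]))
E
```

```text
t44.85 [0.5036 0.0688 0.0653] [-3.141 -0.007  0.082] F [ 0.6 -0.2 -6.4] gap0.220 gf59.1
[-0.04  0.38 -0.2   2.06  0.11  0.7  -1.8 ]
[[158.0, 47.0], [404.0, 47.0], [281.0, 93.0]]
```

Emit:
arm_command([
  {"grip":-1,"dp":[0.3,0,0.1],"turn":[0,0,0.05]},
  {"grip":-1,"dp":[0.4,0,0.1],"turn":[0,0,0]},
  {"grip":-1,"dp":[0.2,0,0.07],"turn":[0,0,0]},
  {"grip":-1,"dp":[0.1,0,0],"turn":[0,0,0]},
  {"grip":-1,"dp":[0.1,0,0],"turn":[0,0,0]},
  {"grip":-1,"dp":[0,0,0],"turn":[0,0,0]},
  {"grip":-1,"dp":[0,0,0],"turn":[0,0,0]},
  {"grip":-1,"dp":[0,0,0],"turn":[0,0,0]},
])

```text
clock: 45.75
position: [0.5313, 0.0706, 0.0589]
orientation: [-3.142, -0.007, 0.075]
contact_force: [-1.4, 0.9, -4.6]
finger_gap: 0.223
gripper_force: 59.6
```

Emit:
arm_command([
  {"grip":-1,"dp":[0.1,0,0],"turn":[0,0,0]},
  {"grip":-1,"dp":[0.1,0,0],"turn":[0,0,0]},
  {"grip":-1,"dp":[0.1,0,0],"turn":[0,0,0]},
  {"grip":-1,"dp":[0,0,0],"turn":[0,0,0]},
  {"grip":-1,"dp":[0,0,0],"turn":[0,0,0]},
  {"grip":-1,"dp":[0,0,0],"turn":[0,0,0]},
  {"grip":-1,"dp":[0,0,0],"turn":[0,0,0]},
  {"grip":-1,"dp":[0,0,0],"turn":[0,0,0]},
])

```text
clock: 46.55
position: [0.5382, 0.071, 0.059]
orientation: [3.141, -0.005, 0.075]
contact_force: [-5.3, -0.2, -1.1]
finger_gap: 0.218
gripper_force: 60.0
```

Emit:
arm_command([
  {"grip":-1,"dp":[0.1,0,0.03],"turn":[0,0,0]},
  {"grip":-1,"dp":[0.06,0,0],"turn":[0,0,0]},
  {"grip":-1,"dp":[0,0,0],"turn":[0,0,0]},
  {"grip":-1,"dp":[0,0,0],"turn":[0,0,0]},
  {"grip":-1,"dp":[0,0,0],"turn":[0,0,0]},
  {"grip":-1,"dp":[0,0,0],"turn":[0,0,0]},
  {"grip":-1,"dp":[0,0,0],"turn":[0,0,0]},
  {"grip":-1,"dp":[0,0,0],"turn":[0,0,0]},
])

```text
clock: 47.35
position: [0.5387, 0.0711, 0.0583]
orientation: [3.14, 0.003, 0.075]
contact_force: [-12.9, -1.3, 9.0]
finger_gap: 0.223
gripper_force: 61.4
```

Emit:
arm_command([
  {"grip":0.3,"dp":[0,0,0],"turn":[0,0,0]},
  {"grip":0.3,"dp":[0,0,0],"turn":[0,0,0]},
  {"grip":0.3,"dp":[0,0,-0.3],"turn":[0,0,0]},
  {"grip":0.3,"dp":[0,0,-1],"turn":[0,0,0]},
  {"grip":1,"dp":[-0.5,0,-1],"turn":[0,0,0]},
  {"grip":1,"dp":[-0.5,0,-1],"turn":[0,0,0]},
  {"grip":1,"dp":[-0.5,0,-1],"turn":[0,0,0]},
  {"grip":1,"dp":[0,0,0],"turn":[0,0,0]},
])

```text
clock: 48.15
position: [0.5081, 0.0693, 0.1705]
orientation: [-3.141, -0.018, 0.075]
contact_force: [1.0, 0.8, 0.5]
finger_gap: 1.002
gripper_force: 0.0
```

```bash
python3 - <<'E'
from h import *
shot("wrist","t");st();i=arm.camera_info("wrist");f=shot("wrist","w_t2")
cassette(i);cells(i);prof(i,f,.028);prof(i,f,-.028)
E
```

```text
t48.20 [0.5076 0.069  0.1687] [-3.141 -0.015  0.075] F [0.5 0.5 0.3] gap1.002 gf0.0
cassette 0.59 [0.5413 0.0723 0.076 ] 0.016
cell 0.89 [ 0.4942  0.0959 -3.0807] 0.083 px [231. 184. 266. 260.]
cell 0.89 [0.493  0.0958 0.0603] 0.102 px [231. 184. 266. 260.]
cell 0.88 [ 0.4974  0.0395 -3.0665] 0.081 px [296. 184. 332. 259.]
cell 0.88 [0.4964 0.0394 0.0745] 0.098 px [296. 184. 332. 259.]
cell 0.85 [0.4473 0.2485 2.7402] 0.08 px [ 56. 217. 114. 296.]
cell 0.85 [ 0.447   0.2487 -0.4044] 0.092 px [ 56. 217. 114. 296.]
cell 0.6 [0.6513 0.1132 1.5577] 0.603 px [172.   0. 394.  35.]
cell 0.6 [ 0.6511  0.1144 -1.4369] 0.597 px [172.   0. 394.  35.]
cell 0.39 [ 0.635   0.0854 -4.6311] 0.882 px [211.  25. 351. 288.]
cell 0.39 [ 0.6338  0.0979 -1.4776] 0.881 px [211.  25. 351. 288.]
{'lip': [245.7, 159.7], 'capstud': [245.4, 158.1], 'capin': [244.9, 142.8], 'capin2': [243.1, 88.7], 'capflat': [242.6, 71.5]}
X90.0 v51 grey; X85.2 v58 black; X84.0 v60 grey; X72.4 v77 white; X71.6 v78 grey; X70.8 v79 black; X69.6 v81 grey; X11.6 v159 black; X10.8 v160 grey; X10.0 v161 white; X3.6 v169 grey; X2.0 v171 white; X0.4 v173 grey; X-10.4 v186 black; 
{'lip': [314.9, 159.5], 'capstud': [315.2, 157.9], 'capin': [315.6, 142.6], 'capin2': [317.1, 88.4], 'capflat': [317.6, 71.2]}
X90.0 v50 grey; X86.4 v56 black; X85.6 v57 grey; X70.8 v79 black; X69.2 v81 grey; X9.6 v161 white; X0.0 v173 grey; X-8.0 v183 white; X-8.8 v184 grey; X-10.8 v186 black;
```

View pics/w_t2.png

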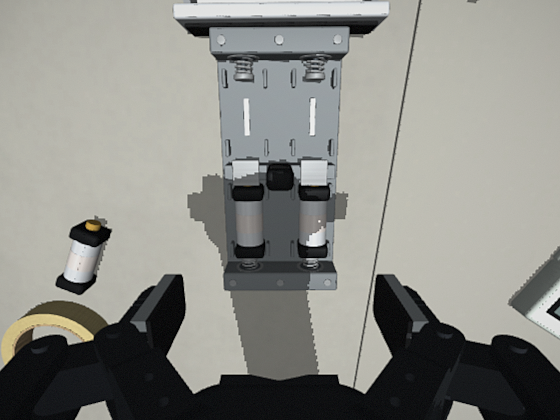

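The turned cassette is flush at the stop with both cells seated on the robot's side (248,220 and 313,220), free springs at the stop (244,68 and 314,68). Cell C lies at (85,255), stud up.

Emit:
arm_command([
  {"grip":1,"dp":[-0.24,-0.92,0],"turn":[0,-0.15,0]},
  {"grip":1,"dp":[-0.24,-0.92,0],"turn":[0,0,0]},
  {"grip":1,"dp":[-0.24,-0.92,0],"turn":[0,0,0]},
  {"grip":1,"dp":[-0.24,-0.92,0],"turn":[0,0,0]},
  {"grip":1,"dp":[-0.24,-0.92,0],"turn":[0,0,0]},
  {"grip":1,"dp":[-0.24,-0.92,0],"turn":[0,0,0]},
  {"grip":1,"dp":[-0.22,-0.92,0],"turn":[0,0,0]},
  {"grip":1,"dp":[-0.22,-0.92,0],"turn":[0,0,0]},
])

```text
clock: 49.15
position: [0.4437, 0.2493, 0.1644]
orientation: [3.141, 0.01, 0.075]
contact_force: [0.1, 1.1, -0.1]
finger_gap: 1.0
gripper_force: 0.0
```

Emit:
arm_command([
  {"grip":1,"dp":[0,0,0],"turn":[0,0,-1]},
  {"grip":1,"dp":[0,0,0],"turn":[0,0,-1]},
  {"grip":1,"dp":[0,0,0],"turn":[0,0,-1]},
  {"grip":1,"dp":[0,0,0],"turn":[0,0,-1]},
  {"grip":1,"dp":[0,0,0],"turn":[0,0,-1]},
  {"grip":1,"dp":[0,0,0],"turn":[0,0,-1]},
  {"grip":1,"dp":[0,0,0],"turn":[0,0,-1]},
  {"grip":1,"dp":[0,0,0],"turn":[0,0,-1]},
])

```text
clock: 49.95
position: [0.4441, 0.2484, 0.1644]
orientation: [-3.134, 0.007, 0.879]
contact_force: [-0.1, 0.3, -0.9]
finger_gap: 0.998
gripper_force: 0.0
```

Emit:
arm_command([
  {"grip":1,"dp":[0,0,0],"turn":[0,0,-1]},
  {"grip":1,"dp":[0,0,0],"turn":[0,0,-1]},
  {"grip":1,"dp":[0,0,0],"turn":[0,0,-1]},
  {"grip":1,"dp":[0,0,0],"turn":[0,0,-1]},
  {"grip":1,"dp":[0,0,0],"turn":[0,0,-1]},
  {"grip":1,"dp":[0,0,0],"turn":[0,0,-1]},
  {"grip":1,"dp":[0,0,0],"turn":[0,0,-1]},
  {"grip":1,"dp":[0,0,0],"turn":[0,0,-1]},
])

```text
clock: 50.75
position: [0.4441, 0.2485, 0.1644]
orientation: [-3.131, -0.0, 1.679]
contact_force: [-0.6, 1.4, 0.2]
finger_gap: 1.001
gripper_force: 0.0
```

Emit:
arm_command([
  {"grip":1,"dp":[0,0,0],"turn":[0,0,-1]},
  {"grip":1,"dp":[0,0,0],"turn":[0,0,-1]},
  {"grip":1,"dp":[0,0,0],"turn":[0,0,-1]},
  {"grip":1,"dp":[0,0,0],"turn":[0,0,-1]},
  {"grip":1,"dp":[0,0,0],"turn":[0,0,-1]},
  {"grip":1,"dp":[0,0,0],"turn":[0,0,-1]},
  {"grip":1,"dp":[0,0,0],"turn":[0,0,-1]},
  {"grip":1,"dp":[0,0,0],"turn":[0,0,-1]},
])

```text
clock: 51.55
position: [0.4441, 0.2485, 0.1645]
orientation: [-3.135, -0.008, 2.479]
contact_force: [-0.5, -0.2, 0.2]
finger_gap: 1.002
gripper_force: 0.0
```

Emit:
arm_command([
  {"grip":1,"dp":[0,0,0],"turn":[0,0,-1]},
  {"grip":1,"dp":[0,0,0],"turn":[0,0,-1]},
  {"grip":1,"dp":[0,0,0],"turn":[0,0,-0.95]},
  {"grip":1,"dp":[0,0,0],"turn":[0,0,0]},
  {"grip":1,"dp":[0,0,0],"turn":[0,0,0]},
  {"grip":1,"dp":[0,0,0],"turn":[0,0,0]},
  {"grip":1,"dp":[0,0,0],"turn":[0,0,0]},
  {"grip":1,"dp":[0,0,0],"turn":[0,0,0]},
])

```text
clock: 52.35
position: [0.4443, 0.2486, 0.1657]
orientation: [-3.138, -0.007, 2.769]
contact_force: [0.1, -0.1, 1.1]
finger_gap: 0.998
gripper_force: 0.0
```

```bash
sed -i 's/^CP=.*/CP=[.5413,.072,.076]/' h.py; python3 - <<'E'
from h import *
o=st();print(o["joints"].round(2));i=arm.camera_info("wrist");f=shot("wrist","w_C")
for h,x,c in cells(i): 
    if c<.13 and x[1]>.15:
        y=x[2] if np.cos(x[2])<0 else x[2]+np.pi
        go([x[0],x[1],.024],Rot.from_euler("xyz",[np.pi,0,y]))
E
```

```text
t52.35 [0.4443 0.2486 0.1657] [-3.138 -0.007  2.769] F [ 0.1 -0.1  1.1] gap0.998 gf0.0
[ 0.07  0.31 -0.74  1.98  0.25  0.96  0.4 ]
cell 0.86 [0.4477 0.2477 2.7931] 0.06 px [264. 170. 298. 257.]
cell 0.86 [ 0.4454  0.2485 -0.3479] 0.045 px [264. 170. 298. 257.]
cell 0.82 [0.4773 0.0544 1.8059] 0.45 px [ 68. 298. 114. 340.]
cell 0.82 [ 0.4773  0.0544 -1.3356] 0.45 px [ 68. 298. 114. 340.]
dp [-0.18  0.04  5.67] turn [-0.03 -0.07 -0.23]
dp [-0.09  0.03  5.67] turn [-0.03 -0.07 -0.24]
```

Emit:
arm_command([
  {"grip":1,"dp":[-0.05,0.02,0.95],"turn":[-0.03,-0.07,-0.24]},
  {"grip":1,"dp":[-0.05,0.01,0.95],"turn":[0,0,0]},
  {"grip":1,"dp":[0,0,0.95],"turn":[0,0,0]},
  {"grip":1,"dp":[0,0,0.95],"turn":[0,0,0]},
  {"grip":1,"dp":[0,0,0.85],"turn":[0,0,0]},
  {"grip":1,"dp":[0,0,0.65],"turn":[0,0,0]},
  {"grip":1,"dp":[0,0,0.35],"turn":[0,0,0]},
  {"grip":-1,"dp":[0,0,0],"turn":[0,0,0]},
])

```text
clock: 53.25
position: [0.446, 0.248, 0.0235]
orientation: [-3.14, -0.002, 2.794]
contact_force: [0.3, -0.4, 0.9]
finger_gap: 0.853
gripper_force: 0.0
```

Emit:
arm_command([
  {"grip":-1,"dp":[0,0,0],"turn":[0,0,0]},
  {"grip":-1,"dp":[0,0,0],"turn":[0,0,0]},
  {"grip":-1,"dp":[0,0,0],"turn":[0,0,0]},
  {"grip":-1,"dp":[0,0,0],"turn":[0,0,0]},
  {"grip":-1,"dp":[0,0,0],"turn":[0,0,0]},
  {"grip":-1,"dp":[0,0,0],"turn":[0,0,0]},
  {"grip":-1,"dp":[0,0,0],"turn":[0,0,0]},
  {"grip":-1,"dp":[0,0,0],"turn":[0,0,0]},
])

```text
clock: 54.05
position: [0.4476, 0.2489, 0.0257]
orientation: [3.141, 0.001, 2.794]
contact_force: [-0.5, -1.3, 5.8]
finger_gap: 0.254
gripper_force: 59.0
```

Emit:
arm_command([
  {"grip":-1,"dp":[0,0,-0.6],"turn":[0,0,0]},
  {"grip":-1,"dp":[0,0,-1],"turn":[0,0,0]},
  {"grip":-1,"dp":[0,0,-1],"turn":[0,0,0]},
  {"grip":-1,"dp":[0,0,-1],"turn":[0,0,1]},
  {"grip":-1,"dp":[0,0,-0.4],"turn":[0,0,1]},
  {"grip":-1,"dp":[0,0,0],"turn":[0,0,1]},
  {"grip":-1,"dp":[0,0,0],"turn":[0,0,1]},
  {"grip":-1,"dp":[0,0,0],"turn":[0,0,1]},
])

```text
clock: 54.85
position: [0.4464, 0.2482, 0.1253]
orientation: [-3.142, 0.0, 2.29]
contact_force: [-1.3, -0.2, -0.7]
finger_gap: 0.252
gripper_force: 59.0
```

Emit:
arm_command([
  {"grip":-1,"dp":[0,0,0],"turn":[0,0,1]},
  {"grip":-1,"dp":[0,0,0],"turn":[0,0,1]},
  {"grip":-1,"dp":[0,0,0],"turn":[0,0,1]},
  {"grip":-1,"dp":[0,0,0],"turn":[0,0,1]},
  {"grip":-1,"dp":[0,0,0],"turn":[0,0,1]},
  {"grip":-1,"dp":[0,0,0],"turn":[0,0,1]},
  {"grip":-1,"dp":[0,0,0],"turn":[0,0,1]},
  {"grip":-1,"dp":[0,0,0],"turn":[0,0,1]},
])

```text
clock: 55.65
position: [0.4462, 0.2483, 0.125]
orientation: [-3.141, 0.0, 1.49]
contact_force: [-0.3, 0.6, 0.5]
finger_gap: 0.255
gripper_force: 58.8
```

Emit:
arm_command([
  {"grip":-1,"dp":[0,0,0],"turn":[0,0,1]},
  {"grip":-1,"dp":[0,0,0],"turn":[0,0,1]},
  {"grip":-1,"dp":[0,0,0],"turn":[0,0,1]},
  {"grip":-1,"dp":[0,0,0],"turn":[0,0,1]},
  {"grip":-1,"dp":[0,0,0],"turn":[0,0,1]},
  {"grip":-1,"dp":[0,0,0],"turn":[0,0,1]},
  {"grip":-1,"dp":[0,0,0],"turn":[0,0,1]},
  {"grip":-1,"dp":[0,0,0],"turn":[0,0,1]},
])

```text
clock: 56.45
position: [0.4462, 0.2484, 0.125]
orientation: [-3.141, 0.0, 0.69]
contact_force: [0.5, -0.6, -2.6]
finger_gap: 0.254
gripper_force: 58.8
```

Emit:
arm_command([
  {"grip":-1,"dp":[0,0,0],"turn":[0,0,1]},
  {"grip":-1,"dp":[0,0,0],"turn":[0,0,1]},
  {"grip":-1,"dp":[0,0,0],"turn":[0,0,1]},
  {"grip":-1,"dp":[0,0,0],"turn":[0,0,1]},
  {"grip":-1,"dp":[0,0,0],"turn":[0,0,1]},
  {"grip":-1,"dp":[0,0,0],"turn":[0,0,1]},
  {"grip":-1,"dp":[0,0,0],"turn":[0,0,0.2]},
  {"grip":-1,"dp":[0.67,0.88,0],"turn":[0,0,0]},
])

```text
clock: 57.25
position: [0.462, 0.2318, 0.1249]
orientation: [-3.139, 0.002, 0.083]
contact_force: [0.4, 1.0, -1.0]
finger_gap: 0.254
gripper_force: 58.8
```

Emit:
arm_command([
  {"grip":-1,"dp":[0.67,0.88,0],"turn":[0,0,0]},
  {"grip":-1,"dp":[0.67,0.88,0],"turn":[0,0,0]},
  {"grip":-1,"dp":[0.67,0.88,0],"turn":[0,0,0]},
  {"grip":-1,"dp":[0.67,0.88,0],"turn":[0,0,0]},
  {"grip":-1,"dp":[0.67,0.88,0],"turn":[0,0,0]},
  {"grip":-1,"dp":[0.67,0.88,0],"turn":[0,0,0]},
  {"grip":-1,"dp":[0,0,0],"turn":[0,-0.8,0]},
  {"grip":-1,"dp":[0,0,0],"turn":[0,-0.9,0]},
])

```text
clock: 58.05
position: [0.5748, 0.1019, 0.1252]
orientation: [-3.141, 0.173, 0.073]
contact_force: [0.5, 0.6, -1.4]
finger_gap: 0.26
gripper_force: 58.8
```

Emit:
arm_command([
  {"grip":-1,"dp":[0,0,0],"turn":[0,-0.9,0]},
  {"grip":-1,"dp":[0,0,0],"turn":[0,-0.9,0]},
  {"grip":-1,"dp":[0,0,0],"turn":[0,0,0]},
  {"grip":-1,"dp":[0,0,0],"turn":[0,0,0]},
  {"grip":-1,"dp":[0,0,0],"turn":[0,0,0]},
  {"grip":-1,"dp":[0,0,0],"turn":[0,0,0]},
  {"grip":-1,"dp":[0,0,0],"turn":[0,0,0]},
  {"grip":-1,"dp":[0,0,0],"turn":[0,0,0]},
])

```text
clock: 58.85
position: [0.5748, 0.1035, 0.1249]
orientation: [3.141, 0.35, 0.074]
contact_force: [0.0, 0.8, -0.7]
finger_gap: 0.256
gripper_force: 58.8
```

```bash
python3 - <<'E'
from h import *
st();i=arm.camera_info("wrist");f=shot("wrist","w_heldC");held(i,f,h=.012,a=.002)
k=lambda th:.0195+.032*np.sin(th)
chain([(.036,.032,.35,.028),(.0525,.032,.35,.028),(.0525,k(.2),.2,.028),(.0525,k(.1),.1,.028),(.0525,.0185,0,.028),(.0525,.0175,-.04,.028),(.045,.0175,-.04,.028)],h=.012,a=.002)
cassette(i)
E
```

```text
t58.85 [0.5748 0.1035 0.1249] [3.141 0.35  0.074] F [ 0.   0.8 -0.7] gap0.256 gf58.8
capflat [280.8 233.9] capin [280.8 261.2] capin2 [280.7 342.5] capstud [280.6 364.4] tip [280.6 364.1] u 280
150 grey; 202 brass; 211 grey; 225 black; 252 grey; 255 white; 256 grey; 334 white; 335 grey; 336 black; 355 grey; 356 brass; 358 grey; 380 black; 
dp [1.36 0.03 3.01] turn [-0.   -0.   -0.02]
dp [ 0.62  0.   -0.23] turn [0. 0. 0.]
dp [ 0.01 -0.    0.22] turn [0.  1.5 0. ]
dp [-0.02 -0.    0.12] turn [0. 1. 0.]
dp [-0.03 -0.    0.16] turn [-0.  1. -0.]
dp [-0.02  0.    0.04] turn [0.  0.4 0. ]
dp [-0.3   0.   -0.01] turn [0. 0. 0.]
cassette 0.79 [0.5352 0.071  0.0854] 0.193
```

The held cell shows its cap edges at v 225/254/336, 3.5 mm towards the flat end of what I assumed; I correct the approach by that.

Emit:
arm_command([
  {"grip":-1,"dp":[0.25,0.03,0.6],"turn":[0,0,0]},
  {"grip":-1,"dp":[0.25,0,0.6],"turn":[0,0,0]},
  {"grip":-1,"dp":[0.24,0,0.6],"turn":[0,0,0]},
  {"grip":-1,"dp":[0.24,0,0.6],"turn":[0,0,0]},
  {"grip":-1,"dp":[0.24,0,0.6],"turn":[0,0,0]},
  {"grip":-1,"dp":[0,0,0],"turn":[0,0,0]},
  {"grip":-1,"dp":[0,0,0],"turn":[0,0,0]},
  {"grip":-1,"dp":[0,0,0],"turn":[0,0,0]},
])

```text
clock: 59.75
position: [0.5783, 0.1029, 0.043]
orientation: [3.141, 0.35, 0.074]
contact_force: [1.4, 0.1, 0.0]
finger_gap: 0.254
gripper_force: 60.4
```

Emit:
arm_command([
  {"grip":-1,"dp":[0.2,0,-0.08],"turn":[0,0,0]},
  {"grip":-1,"dp":[0.2,0,-0.08],"turn":[0,0,0]},
  {"grip":-1,"dp":[0.2,0,-0.07],"turn":[0,0,0]},
  {"grip":-1,"dp":[0.07,0,-0.02],"turn":[0,0,0]},
  {"grip":-1,"dp":[0,0,0],"turn":[0,0,0]},
  {"grip":-1,"dp":[0,0,0],"turn":[0,0,0]},
  {"grip":-1,"dp":[0,0,0],"turn":[0,0,0]},
  {"grip":-1,"dp":[0,0,0],"turn":[0,0,0]},
])

```text
clock: 60.55
position: [0.5929, 0.104, 0.043]
orientation: [3.141, 0.357, 0.074]
contact_force: [-5.6, -0.3, 0.4]
finger_gap: 0.254
gripper_force: 60.1
```

Emit:
arm_command([
  {"grip":-1,"dp":[0.1,0,-0.03],"turn":[0,0,0]},
  {"grip":-1,"dp":[0.1,0,-0.03],"turn":[0,0,0]},
  {"grip":-1,"dp":[0.03,0,0],"turn":[0,0,0]},
  {"grip":-1,"dp":[0,0,0],"turn":[0,0,0]},
  {"grip":-1,"dp":[0,0,0],"turn":[0,0,0]},
  {"grip":-1,"dp":[0,0,0],"turn":[0,0,0]},
  {"grip":-1,"dp":[0,0,0],"turn":[0,0,0]},
  {"grip":-1,"dp":[0,0,0],"turn":[0,0,0]},
])

```text
clock: 61.35
position: [0.5973, 0.1044, 0.0427]
orientation: [3.141, 0.361, 0.074]
contact_force: [-8.0, -0.9, 2.8]
finger_gap: 0.249
gripper_force: 60.1
```

Emit:
arm_command([
  {"grip":-1,"dp":[0,0,0.12],"turn":[0,0.75,0]},
  {"grip":-1,"dp":[0,0,0.12],"turn":[0,0.75,0]},
  {"grip":-1,"dp":[-0.01,0,0.06],"turn":[0,0.5,0]},
  {"grip":-1,"dp":[-0.02,0,0.06],"turn":[0,0.5,0]},
  {"grip":-1,"dp":[0,0,0],"turn":[0,0,0]},
  {"grip":-1,"dp":[0,0,0],"turn":[0,0,0]},
  {"grip":-1,"dp":[0,0,0],"turn":[0,0,0]},
  {"grip":-1,"dp":[0,0,0],"turn":[0,0,0]},
])

```text
clock: 62.15
position: [0.5914, 0.104, 0.035]
orientation: [3.14, 0.117, 0.074]
contact_force: [-14.6, -0.8, 13.8]
finger_gap: 0.255
gripper_force: 61.3
```

Emit:
arm_command([
  {"grip":-1,"dp":[-0.02,0,0.05],"turn":[0,0.5,0]},
  {"grip":-1,"dp":[-0.02,0,0.05],"turn":[0,0.5,0]},
  {"grip":-1,"dp":[-0.02,0,0.05],"turn":[0,0.4,0]},
  {"grip":-1,"dp":[0,0,0],"turn":[0,0,0]},
  {"grip":-1,"dp":[0,0,0],"turn":[0,0,0]},
  {"grip":-1,"dp":[0,0,0],"turn":[0,0,0]},
  {"grip":-1,"dp":[0,0,0],"turn":[0,0,0]},
  {"grip":-1,"dp":[0,0,0],"turn":[0,0,0]},
])

```text
clock: 62.95
position: [0.5894, 0.1038, 0.0308]
orientation: [3.139, -0.023, 0.074]
contact_force: [-16.6, -1.6, 15.8]
finger_gap: 0.254
gripper_force: 61.9
```

```bash
python3 - <<'E'
from h import *
st();print(inC(arm.get_obs()["position"]));i=arm.camera_info("wrist");f=shot("wrist","w_lvlC");held(i,f,h=.012,a=-.0015)
q=lambda X,y,z:proj("wrist",Rot.from_euler("z",CP[2]).apply([X,y,z])+[CP[0],CP[1],0],i)[0].round(1)
print("lip",q(.0105,.028,.029),q(-.006,.028,.029))
E
```

```text
t62.95 [0.5894 0.1038 0.0308] [ 3.139 -0.023  0.074] F [-16.6  -1.6  15.8] gap0.254 gf61.9
[0.0503 0.0281 0.0308]
capflat [280.6 225.7] capin [280.6 253.4] capin2 [280.6 336. ] capstud [280.6 358.2] tip [280.5 358.1] u 280
150 white; 163 grey; 165 black; 171 grey; 226 black; 254 grey; 340 black; 361 brass; 364 grey; 368 black; 369 grey; 380 black; 
lip [280.8 371.7] [280.9 399.9]
```

Emit:
arm_command([
  {"grip":-1,"dp":[-0.12,0,-0.02],"turn":[0,0,0]},
  {"grip":-1,"dp":[-0.12,0,-0.02],"turn":[0,0,0]},
  {"grip":-1,"dp":[-0.12,0,0],"turn":[0,0,0]},
  {"grip":-1,"dp":[-0.08,0,0],"turn":[0,0,0]},
  {"grip":-1,"dp":[0,0,0],"turn":[0,0,0]},
  {"grip":-1,"dp":[0,0,0],"turn":[0,0,0]},
  {"grip":-1,"dp":[0,0,0],"turn":[0,0,0]},
  {"grip":-1,"dp":[0,0,0],"turn":[0,0,0]},
])

```text
clock: 63.8
position: [0.5868, 0.1037, 0.0316]
orientation: [-3.141, -0.041, 0.074]
contact_force: [0.9, 0.6, -5.9]
finger_gap: 0.252
gripper_force: 59.8
```

```bash
python3 - <<'E'
from h import *
st();print(inC(arm.get_obs()["position"]))
E
```

```text
t63.80 [0.5868 0.1037 0.0316] [-3.141 -0.041  0.074] F [ 0.9  0.6 -5.9] gap0.252 gf59.8
[0.0478 0.0281 0.0316]
```

The stud leans on the lip's edge again; I release and press it down as before.

Emit:
arm_command([
  {"grip":0,"dp":[0,0,0],"turn":[0,0,0]},
  {"grip":0,"dp":[0,0,0],"turn":[0,0,0]},
  {"grip":0,"dp":[0,0,0],"turn":[0,0,0]},
  {"grip":0,"dp":[0,0,0],"turn":[0,0,0]},
  {"grip":0,"dp":[0,0,-0.5],"turn":[0,0,0]},
  {"grip":0,"dp":[0,0,-1],"turn":[0,-0.45,0]},
  {"grip":-1,"dp":[0,0,-0.8],"turn":[0,0,0]},
  {"grip":-1,"dp":[0,0,0],"turn":[0,0,0]},
])

```text
clock: 64.6
position: [0.588, 0.1041, 0.0934]
orientation: [-3.141, -0.003, 0.074]
contact_force: [1.3, -0.7, 1.0]
finger_gap: 0.17
gripper_force: 0.0
```

```bash
python3 - <<'E'
from h import *
st();p=np.array([CP[0],CP[1],0])+Rot.from_euler("z",CP[2]).apply([.025,.028,.055]);go(p,Rot.from_euler("xyz",[np.pi,0,CP[2]]))
E
```

```text
t64.60 [0.588  0.1041 0.0934] [-3.141e+00 -3.000e-03  7.400e-02] F [ 1.3 -0.7  1. ] gap0.170 gf0.0
dp [-0.97  0.02  1.53] turn [-0.01 -0.03 -0.02]
```

Emit:
arm_command([
  {"grip":-1,"dp":[-0.5,0.02,0],"turn":[0,0,0]},
  {"grip":-1,"dp":[-0.47,0,0.4],"turn":[0,0,0]},
  {"grip":-1,"dp":[0,0,0.6],"turn":[0,0,0]},
  {"grip":-1,"dp":[0,0,0.5],"turn":[0,0,0]},
  {"grip":-1,"dp":[0,0,0.1],"turn":[0,0,0]},
  {"grip":-1,"dp":[0,0,0.1],"turn":[0,0,0]},
  {"grip":-1,"dp":[0,0,0.1],"turn":[0,0,0]},
  {"grip":-1,"dp":[0,0,0],"turn":[0,0,0]},
])

```text
clock: 65.4
position: [0.5597, 0.101, 0.0497]
orientation: [3.139, 0.011, 0.073]
contact_force: [-15.4, -3.8, 41.5]
finger_gap: 0.003
gripper_force: 21.0
```

Emit:
arm_command([
  {"grip":-1,"dp":[0,0,0.1],"turn":[0,0,0]},
  {"grip":-1,"dp":[0,0,0],"turn":[0,0,0]},
  {"grip":-1,"dp":[0,0,0],"turn":[0,0,0]},
  {"grip":-1,"dp":[-0.1,0,0],"turn":[0,0,0]},
  {"grip":-1,"dp":[-0.1,0,0],"turn":[0,0,0]},
  {"grip":-1,"dp":[-0.1,0,0],"turn":[0,0,0]},
  {"grip":-1,"dp":[0,0,0],"turn":[0,0,0]},
  {"grip":-1,"dp":[0,0,0],"turn":[0,0,0]},
])

```text
clock: 66.2
position: [0.5593, 0.1009, 0.0498]
orientation: [3.141, -0.005, 0.073]
contact_force: [-7.9, -3.9, 41.2]
finger_gap: 0.004
gripper_force: 20.4
```

Emit:
arm_command([
  {"grip":-1,"dp":[0,0,-0.3],"turn":[0,0,0]},
  {"grip":-1,"dp":[0,0,-0.9],"turn":[0,0,0]},
  {"grip":-1,"dp":[0,0,-1],"turn":[0,0,0]},
  {"grip":0.3,"dp":[-0.8,0,-1],"turn":[0,0,0]},
  {"grip":0.3,"dp":[-0.8,0,0],"turn":[0,0,0]},
  {"grip":0.3,"dp":[-0.8,0,0],"turn":[0,0,0]},
  {"grip":0.3,"dp":[-0.5,0,0],"turn":[0,0,0]},
  {"grip":0.3,"dp":[0,0,0],"turn":[0,0,0]},
])

```text
clock: 67.0
position: [0.4788, 0.0949, 0.1209]
orientation: [3.141, 0.008, 0.074]
contact_force: [0.3, -0.2, 0.6]
finger_gap: 0.648
gripper_force: 0.0
```

```bash
python3 - <<'E'
from h import *
shot("wrist","t");st();i=arm.camera_info("wrist");f=shot("wrist","w_C1");prof(i,f);cassette(i)
E
```

```text
t67.05 [0.4804 0.0951 0.1213] [3.141 0.006 0.074] F [ 0.9 -0.5  0. ] gap0.648 gf0.0
{'lip': [279.2, 125.1], 'capstud': [279.2, 122.7], 'capin': [279.1, 102.6], 'capin2': [279.0, 30.1], 'capflat': [278.9, 6.6]}
X78.0 v3 grey; X76.8 v5 white; X74.8 v9 grey; X74.0 v11 black; X66.8 v25 grey; X66.0 v26 black; X63.2 v32 white; X23.2 v104 grey; X22.8 v105 black; X11.2 v124 brass; X10.0 v126 grey; X8.8 v128 white; X-10.0 v158 grey; 
cassette 0.56 [0.5425 0.0704 0.0647] 0.128
```

Cell C's profile matches the seated one (cap at X 11.2, 1–2 mm of brass). All three are seated; now I refine the dock from the picture at hand.

```bash
cat >> h.py <<'E'
def dockfit(img,i,x0,span=.012):
    from scipy.optimize import differential_evolution as DE
    g=cv2.GaussianBlur(cv2.cvtColor(img,cv2.COLOR_BGR2GRAY).astype(np.float32),(0,0),1.2)
    gx,gy=cv2.Sobel(g,cv2.CV_32F,1,0),cv2.Sobel(g,cv2.CV_32F,0,1)
    def rect(z,ax,ay):
        t=np.linspace(-.9,.9,60);o=np.ones_like(t)
        return [np.c_[ax*t,ay*s*o,z*o] for s in(1,-1)]+[np.c_[ax*s*o,ay*t,z*o] for s in(1,-1)]
    L=rect(.02,.11,.055)+rect(.008,.11,.055)
    def sc(p):
        tot=0
        for l in L:
            q=proj("wrist",Rot.from_euler("z",p[2]).apply(l)+[p[0],p[1],0],i);d=q[-1]-q[0];n=np.array([-d[1],d[0]])/np.linalg.norm(d)
            m=q.astype(np.float32)[None];v=np.abs(cv2.remap(gx,m,None,1)*n[0]+cv2.remap(gy,m,None,1)*n[1])
            tot+=np.minimum(v,60).mean()
        return -tot
    r=DE(sc,[(x0[0]-span,x0[0]+span),(x0[1]-span,x0[1]+span),(x0[2]-.06,x0[2]+.06)],seed=1,tol=1e-6,maxiter=80)
    return r.x,r.fun
E
python3 - <<'E'
from h import *
i=np.load("i_dock.npy",allow_pickle=True).item();f=cv2.imread("pics/w_dock.png")
print(dockfit(f,i,[.549,-.312,-.49]));print(dockfit(f,i,[.549,-.312,-.49],.008))
p=ray("wrist",251,254,.035,i);print("btn",p)
E
```

```text
(array([ 0.55083958, -0.30862433, -0.49697519]), np.float64(-476.7216478435216))
(array([ 0.550906  , -0.30869222, -0.49670714]), np.float64(-476.7219835548868))
btn [ 0.40412192 -0.26834116  0.035     ]
```

Emit:
arm_command([
  {"grip":0.3,"dp":[0.79,0.37,0],"turn":[0,0,0]},
  {"grip":0.3,"dp":[0.79,0.37,0],"turn":[0,0,0]},
  {"grip":0.3,"dp":[0.79,0.37,0],"turn":[0,0,0]},
  {"grip":0.3,"dp":[0,0,0.5],"turn":[0,0,0]},
  {"grip":0.3,"dp":[0,0,0.5],"turn":[0,0,0]},
  {"grip":0.3,"dp":[0,0,0],"turn":[0,0,0]},
  {"grip":0.3,"dp":[0,0,0],"turn":[0,0,0]},
  {"grip":0.3,"dp":[0,0,0],"turn":[0,0,0]},
])

```text
clock: 67.95
position: [0.5411, 0.0725, 0.0966]
orientation: [3.142, 0.006, 0.075]
contact_force: [-0.3, -0.2, 0.7]
finger_gap: 0.649
gripper_force: 0.0
```

```bash
python3 - <<'E'
from h import *
st();i=arm.camera_info("wrist");f=shot("wrist","w_p3");c=cassette(i)
go([CP[0],CP[1],.055],Rot.from_euler("xyz",[np.pi,0,CP[2]]));prof(i,f);prof(i,f,-.028)
E
```

```text
t67.95 [0.5411 0.0725 0.0966] [3.142 0.006 0.075] F [-0.3 -0.2  0.7] gap0.649 gf0.0
cassette 0.74 [0.5406 0.0724 0.0793] 0.028
dp [-0.01  0.01  1.69] turn [ 0.    0.05 -0.02]
{'lip': [235.8, 224.6], 'capstud': [235.3, 223.4], 'capin': [234.5, 204.5], 'capin2': [231.4, 136.4], 'capflat': [230.4, 114.2]}
X90.0 v87 grey; X86.0 v95 black; X84.4 v98 grey; X78.4 v110 white; X75.6 v115 grey; X75.2 v116 black; X63.6 v137 grey; X63.2 v138 white; X36.8 v184 grey; X23.2 v206 black; X12.4 v223 brass; X11.6 v224 grey; X-9.6 v256 black; 
{'lip': [325.8, 224.5], 'capstud': [326.4, 223.2], 'capin': [327.2, 204.4], 'capin2': [330.2, 136.2], 'capflat': [331.2, 114.0]}
X90.0 v87 grey; X74.8 v116 white; X73.6 v119 grey; X73.2 v119 white; X72.8 v120 grey; X-10.0 v256 black;
```

Emit:
arm_command([
  {"grip":0.3,"dp":[0,0,0.8],"turn":[0,0.05,0]},
  {"grip":0.3,"dp":[0,0,0.8],"turn":[0,0,0]},
  {"grip":0.3,"dp":[0,0,0],"turn":[0,0,0]},
  {"grip":-1,"dp":[0,0,0],"turn":[0,0,0]},
  {"grip":-1,"dp":[0,0,0],"turn":[0,0,0]},
  {"grip":-1,"dp":[0,0,0],"turn":[0,0,0]},
  {"grip":-1,"dp":[0,0,0],"turn":[0,0,0]},
  {"grip":-1,"dp":[0,0,0],"turn":[0,0,0]},
])

```text
clock: 68.85
position: [0.5429, 0.0716, 0.0583]
orientation: [3.141, -0.002, 0.074]
contact_force: [-1.8, -0.9, 5.9]
finger_gap: 0.222
gripper_force: 60.2
```

Emit:
arm_command([
  {"grip":-1,"dp":[0,0,0],"turn":[0,0,0]},
  {"grip":-1,"dp":[0,0,0],"turn":[0,0,0]},
  {"grip":-1,"dp":[0,0,0],"turn":[0,0,0]},
  {"grip":-1,"dp":[0,0,0],"turn":[0,0,0]},
  {"grip":-1,"dp":[0,0,0],"turn":[0,0,0]},
  {"grip":-1,"dp":[0,0,0],"turn":[0,0,0]},
  {"grip":-1,"dp":[0,0,0],"turn":[0,0,0]},
  {"grip":-1,"dp":[0,0,0],"turn":[0,0,0]},
])

```text
clock: 69.65
position: [0.5429, 0.0716, 0.0582]
orientation: [3.141, -0.002, 0.074]
contact_force: [-1.9, -1.7, 5.6]
finger_gap: 0.222
gripper_force: 60.2
```

Emit:
arm_command([
  {"grip":-1,"dp":[-0.2,0,-0.1],"turn":[0,0,0]},
  {"grip":-1,"dp":[-0.4,0,-0.2],"turn":[0,0,0]},
  {"grip":-1,"dp":[-0.2,0,-0.4],"turn":[0,0,0]},
  {"grip":-1,"dp":[0,0,-0.5],"turn":[0,0,0]},
  {"grip":-1,"dp":[0,0,-0.4],"turn":[0,0,0]},
  {"grip":-1,"dp":[0,0,0],"turn":[0,0,0]},
  {"grip":-1,"dp":[0,0,0],"turn":[0,0,0]},
  {"grip":-1,"dp":[0,0,0],"turn":[0,0,0]},
])

```text
clock: 70.45
position: [0.5215, 0.0703, 0.0965]
orientation: [3.141, 0.001, 0.074]
contact_force: [-0.1, 0.9, -7.6]
finger_gap: 0.222
gripper_force: 58.9
```

```bash
python3 - <<'E'
from h import *
o=st();print(o["joints"].round(2))
go([.5508,-.3087,o["position"][2]],Rot.from_euler("xyz",[np.pi,0,-.497]))
E
```

```text
t70.45 [0.5215 0.0703 0.0965] [3.141e+00 1.000e-03 7.400e-02] F [-0.1  0.9 -7.6] gap0.222 gf58.9
[-0.1   0.36 -0.13  2.01  0.07  0.78 -1.77]
dp [ 0.05 15.21  0.  ] turn [0.01 0.01 5.71]
```

Emit:
arm_command([
  {"grip":-1,"dp":[-0.06,0.4,-0.15],"turn":[0,0,0]},
  {"grip":-1,"dp":[-0.06,0.75,-0.15],"turn":[0,0,0]},
  {"grip":-1,"dp":[-0.06,0.8,-0.15],"turn":[0,0,0]},
  {"grip":-1,"dp":[-0.06,0.8,-0.15],"turn":[0,0,0]},
  {"grip":-1,"dp":[-0.08,0.8,0],"turn":[0,0,0]},
  {"grip":-1,"dp":[-0.08,0.8,0],"turn":[0,0,0]},
  {"grip":-1,"dp":[-0.08,0.8,0],"turn":[0,0,0]},
  {"grip":-1,"dp":[-0.08,0.8,0],"turn":[0,0,0]},
])

```text
clock: 71.25
position: [0.5179, -0.0808, 0.1114]
orientation: [3.141, 0.002, 0.073]
contact_force: [0.4, 0.1, -7.6]
finger_gap: 0.219
gripper_force: 59.1
```

Emit:
arm_command([
  {"grip":-1,"dp":[0,0.8,0],"turn":[0,0,0]},
  {"grip":-1,"dp":[0,0,0],"turn":[0,0,0.6]},
  {"grip":-1,"dp":[0,0,0],"turn":[0,0,0.9]},
  {"grip":-1,"dp":[0,0,0],"turn":[0,0,0.9]},
  {"grip":-1,"dp":[0,0,0],"turn":[0,0,0.9]},
  {"grip":-1,"dp":[0,0,0],"turn":[0,0,0.9]},
  {"grip":-1,"dp":[0,0,0],"turn":[0,0,0.9]},
  {"grip":-1,"dp":[0,0,0],"turn":[0,0,0.61]},
])

```text
clock: 72.05
position: [0.5194, -0.0998, 0.1113]
orientation: [3.14, 0.001, -0.501]
contact_force: [-0.3, -0.0, -8.4]
finger_gap: 0.227
gripper_force: 59.4
```

Emit:
arm_command([
  {"grip":-1,"dp":[0.5,0.2,0],"turn":[0,0,0]},
  {"grip":-1,"dp":[0.8,0.3,0],"turn":[0,0,0]},
  {"grip":-1,"dp":[0.8,0.3,0],"turn":[0,0,0]},
  {"grip":-1,"dp":[0.8,0.3,0],"turn":[0,0,0]},
  {"grip":-1,"dp":[0.8,0.3,0],"turn":[0,0,0]},
  {"grip":-1,"dp":[0.8,0.3,0],"turn":[0,0,0]},
  {"grip":-1,"dp":[0.6,0.26,0],"turn":[0,0,0]},
  {"grip":-1,"dp":[0,0,0],"turn":[0,0,0]},
])

```text
clock: 72.85
position: [0.6104, -0.2086, 0.1118]
orientation: [3.139, -0.004, -0.5]
contact_force: [0.7, -0.7, -7.3]
finger_gap: 0.218
gripper_force: 59.5
```

```bash
python3 - <<'E'
from h import *
shot("wrist","t");o=st();i=arm.camera_info("wrist");shot("wrist","w_d2")
q=proj("wrist",Rot.from_euler("z",-.497).apply([[a,b,.02] for a in(.11,-.11) for b in(.055,-.055)])+[.5508,-.3087,0],i);print(q.round(0).tolist())
f=cv2.imread("pics/w_d2.png");print(dockfit(f,i,[.5508,-.3087,-.497],.006))
go([.5524,-.3096,o["position"][2]],Rot.from_euler("xyz",[np.pi,0,-.497]))
E
```

```text
t72.90 [ 0.6092 -0.2065  0.1114] [ 3.139e+00 -1.000e-03 -4.990e-01] F [-1.2  0.2 -7.5] gap0.219 gf59.5
[[382.0, 60.0], [564.0, 59.0], [358.0, 360.0], [494.0, 360.0]]
(array([ 0.54959632, -0.31178105, -0.49160213]), np.float64(-345.75058265886423))
dp [ 0.04  4.76 -0.01] turn [ 0.01  0.01 -0.01]
```

Emit:
arm_command([
  {"grip":-1,"dp":[0,0.5,0],"turn":[0,0,0]},
  {"grip":-1,"dp":[0,0.8,0],"turn":[0,0,0]},
  {"grip":-1,"dp":[0,0.8,0],"turn":[0,0,0]},
  {"grip":-1,"dp":[0,0.8,0],"turn":[0,0,-0.05]},
  {"grip":-1,"dp":[0,0.8,0],"turn":[0,0,0]},
  {"grip":-1,"dp":[0,0.7,0],"turn":[0,0,0]},
  {"grip":-1,"dp":[0,0.39,0],"turn":[0,0,0]},
  {"grip":-1,"dp":[0,0,0],"turn":[0,0,0]},
])

```text
clock: 73.75
position: [0.55, -0.311, 0.1118]
orientation: [3.139, 0.001, -0.496]
contact_force: [-1.3, -1.8, -7.5]
finger_gap: 0.22
gripper_force: 59.5
```

Emit:
arm_command([
  {"grip":-1,"dp":[0,0,0.4],"turn":[0,0,0]},
  {"grip":-1,"dp":[0,0,0.4],"turn":[0,0,0]},
  {"grip":-1,"dp":[0,0,0.3],"turn":[0,0,0]},
  {"grip":-1,"dp":[0,0,0],"turn":[0,0,0]},
  {"grip":-1,"dp":[0,0,0],"turn":[0,0,0]},
  {"grip":-1,"dp":[0,0,0],"turn":[0,0,0]},
  {"grip":-1,"dp":[0,0,0],"turn":[0,0,0]},
  {"grip":-1,"dp":[0,0,0],"turn":[0,0,0]},
])

```text
clock: 74.55
position: [0.5523, -0.3085, 0.0849]
orientation: [3.141, -0.001, -0.492]
contact_force: [-0.2, -0.7, -7.6]
finger_gap: 0.223
gripper_force: 59.5
```

```bash
python3 - <<'E'
from h import *
o=st();i=arm.camera_info("wrist");f=shot("wrist","w_d3")
go([.5516,-.3114,.066],Rot.from_euler("xyz",[np.pi,0,-.494]))
g=cv2.cvtColor(f,cv2.COLOR_RGB2GRAY)
zb=o["position"][2]-.0583
R=Rot.from_euler("z",o["orientation"][2]);c=o["position"]-R.apply([.0018,0,0]);c[2]=zb
D=Rot.from_euler("z",-.494);d=[.550,-.3105,0]
print("cass end",proj("wrist",R.apply([[.106,.051,.033],[.106,-.051,.033]])+c,i).round(1).tolist(),"dock rim end",proj("wrist",D.apply([[.11,.055,.02],[.11,-.055,.02]])+d,i).round(1).tolist())
for t in(.4,-.4):  # profile across the far end gap, and across the side gaps
    P=np.array([[a,t*.1,.02] for a in np.arange(.085,.135,.001)]);q=proj("wrist",D.apply(P)+d,i).round().astype(int)
    print("end",[(int(1000*p[0]),int(g[v,u])) for p,(u,v) in zip(P,q) if 0<=v<420 and 0<=u<560])
for s in(1,-1):
    P=np.array([[.07,s*b,.02] for b in np.arange(.04,.08,.001)]);q=proj("wrist",D.apply(P)+d,i).round().astype(int)
    print("side",s,[(int(1000*abs(p[1])),int(g[v,u])) for p,(u,v) in zip(P,q) if 0<=v<420 and 0<=u<560])
E
```

```text
t74.55 [ 0.5523 -0.3085  0.0849] [ 3.141e+00 -1.000e-03 -4.920e-01] F [-0.2 -0.7 -7.6] gap0.223 gf59.5
dp [0.03 0.12 0.75] turn [ 0.   -0.01  0.02]
cass end [[156.2, 42.4], [403.4, 42.1]] dock rim end [[180.7, 48.8], [390.2, 49.0]]
end [(85, 193), (86, 105), (87, 45), (88, 30), (89, 190), (90, 66), (91, 86), (92, 126), (93, 174), (94, 172), (95, 173), (96, 172), (97, 172), (98, 171), (99, 171), (100, 171), (101, 172), (102, 171), (103, 170), (104, 170), (105, 171), (106, 169), (107, 170), (108, 170), (109, 168), (110, 166), (111, 138), (112, 185), (113, 245), (114, 244), (115, 244), (116, 244), (117, 244), (118, 242), (119, 163), (120, 208), (121, 208), (122, 207), (123, 207), (124, 208), (125, 208), (126, 207), (127, 205), (128, 205), (129, 204), (130, 205), (131, 205), (132, 204)]
end [(85, 177), (86, 181), (87, 176), (88, 55), (89, 117), (90, 43), (91, 128), (92, 86), (93, 180), (94, 173), (95, 174), (96, 174), (97, 174), (98, 174), (99, 174), (100, 172), (101, 171), (102, 173), (103, 171), (104, 172), (105, 170), (106, 171), (107, 171), (108, 171), (109, 168), (110, 170), (111, 1
[... 425 characters left out ...]
83), (57, 138), (58, 230), (59, 247), (60, 247), (61, 238), (62, 225), (63, 218), (64, 214), (65, 214), (66, 214), (67, 214), (68, 211), (69, 212), (70, 212), (71, 213), (72, 214), (73, 214), (74, 213), (75, 213), (76, 214), (77, 215), (78, 214), (79, 213)]
side -1 [(40, 178), (41, 190), (42, 98), (43, 47), (44, 46), (45, 67), (46, 189), (47, 130), (48, 145), (49, 173), (50, 221), (51, 249), (52, 249), (53, 213), (54, 84), (55, 95), (56, 177), (57, 240), (58, 248), (59, 246), (60, 246), (61, 246), (62, 246), (63, 247), (64, 244), (65, 212), (66, 215), (67, 214), (68, 214), (69, 214), (70, 214), (71, 214), (72, 214), (73, 214), (74, 212), (75, 213), (76, 213), (77, 213), (78, 213), (79, 213)]
```

Rim edges at −64.5/+61.5 mm and the far end at 119 mm put the dock's centre at (0.550, −0.312); I shift by that and lower.

Emit:
arm_command([
  {"grip":-1,"dp":[0.06,0.09,0],"turn":[0,0,0]},
  {"grip":-1,"dp":[0.06,0.09,0],"turn":[0,0,0]},
  {"grip":-1,"dp":[0,0,0],"turn":[0,0,0]},
  {"grip":-1,"dp":[0,0,0.2],"turn":[0,0,0]},
  {"grip":-1,"dp":[0,0,0.15],"turn":[0,0,0]},
  {"grip":-1,"dp":[0,0,0],"turn":[0,0,0]},
  {"grip":-1,"dp":[0,0,0],"turn":[0,0,0]},
  {"grip":-1,"dp":[0,0,0],"turn":[0,0,0]},
])

```text
clock: 75.4
position: [0.5526, -0.3135, 0.0755]
orientation: [3.141, 0.0, -0.492]
contact_force: [0.2, -0.4, -7.5]
finger_gap: 0.224
gripper_force: 59.5
```

Emit:
arm_command([
  {"grip":-1,"dp":[0,0,0.15],"turn":[0,0,0]},
  {"grip":-1,"dp":[0,0,0],"turn":[0,0,0]},
  {"grip":-1,"dp":[0,0,0.1],"turn":[0,0,0]},
  {"grip":-1,"dp":[0,0,0],"turn":[0,0,0]},
  {"grip":-1,"dp":[0,0,0.08],"turn":[0,0,0]},
  {"grip":-1,"dp":[0,0,0],"turn":[0,0,0]},
  {"grip":-1,"dp":[0,0,0],"turn":[0,0,0]},
  {"grip":-1,"dp":[0,0,0],"turn":[0,0,0]},
])

```text
clock: 76.2
position: [0.5525, -0.3136, 0.0674]
orientation: [3.141, 0.0, -0.492]
contact_force: [-0.1, 0.3, -7.4]
finger_gap: 0.218
gripper_force: 59.5
```

Emit:
arm_command([
  {"grip":-1,"dp":[0,0,0.07],"turn":[0,0,0]},
  {"grip":-1,"dp":[0,0,0],"turn":[0,0,0]},
  {"grip":0.3,"dp":[0,0,0],"turn":[0,0,0]},
  {"grip":0.3,"dp":[0,0,0],"turn":[0,0,0]},
  {"grip":0.3,"dp":[0,0,0],"turn":[0,0,0]},
  {"grip":0.3,"dp":[0,0,-0.4],"turn":[0,0,0]},
  {"grip":0.3,"dp":[0,0,-0.9],"turn":[0,0,0]},
  {"grip":0.3,"dp":[0,0,-1],"turn":[0,0,0]},
])

```text
clock: 77.0
position: [0.5522, -0.3134, 0.1238]
orientation: [3.141, 0.001, -0.492]
contact_force: [-0.5, -0.1, -0.2]
finger_gap: 0.651
gripper_force: 0.0
```

Emit:
arm_command([
  {"grip":0.3,"dp":[-0.8,0,-1],"turn":[0,0,0]},
  {"grip":0.3,"dp":[-0.8,0,-1],"turn":[0,0,0]},
  {"grip":-1,"dp":[-0.8,0,0],"turn":[0,0,0]},
  {"grip":-1,"dp":[-0.6,0,0],"turn":[0,0,0]},
  {"grip":-1,"dp":[0,0,0],"turn":[0,0,0]},
  {"grip":-1,"dp":[0,0,0],"turn":[0,0,0]},
  {"grip":-1,"dp":[0,0,0],"turn":[0,0,0]},
  {"grip":-1,"dp":[0,0,0],"turn":[0,0,0]},
])

```text
clock: 77.8
position: [0.4873, -0.2785, 0.1731]
orientation: [3.141, -0.0, -0.492]
contact_force: [0.6, 0.2, -0.1]
finger_gap: -0.001
gripper_force: 0.0
```

```bash
sed -i 's/^CP=.*/CP=[.550,-.3122,-.492]/' h.py; python3 - <<'E'
from h import *
o=st();i=arm.camera_info("wrist");f=shot("wrist","w_end")
for r in arm.silhouettes("wrist","cassette")[:1]: print(r["conf"],np.round(r["rect"]),fit("wrist",CAS+[0,0,.008],r["pixels"],CP,i))
for r in arm.look_for("wrist","start_top")[:3]:
    a=r["rect"];print(r["conf"],np.round(a),[ray("wrist",(a[0]+a[2])/2,(a[1]+a[3])/2,z,i).round(4).tolist() for z in(.03,.04)], (a[2]-a[0]))
def seen(y,s):
    prev=None
    for X in np.arange(.082,.004,-.0004):
        u,v=proj("wrist",Rot.from_euler("z",CP[2]).apply([s*X,y,.039])+[CP[0],CP[1],0],i)[0]
        if not(2<v<418 and 2<u<557): continue
        c=f[int(round(v)),int(u)-2:int(u)+3].mean(0);k="brass" if c[0]-c[2]>60 else "black" if c.max()<60 else "white" if c.min()>200 else "grey"
        if k!=prev: print("X%.1f %s"%(X*1000,k),end="; ");prev=k
    print()
for y,s in((.028,1),(.028,-1),(-.028,-1)): print(y,s);seen(y,s)
E
```

```text
t77.80 [ 0.4873 -0.2785  0.1731] [ 3.141 -0.    -0.492] F [ 0.6  0.2 -0.1] gap-0.001 gf0.0
0.78 [214.   1. 345. 248.] (array([ 0.55287066, -0.31290012, -0.49063432]), np.float64(0.12921474101076824))
0.78 [312. 282. 331. 312.] [[0.3931, -0.2729, 0.03], [0.3991, -0.2744, 0.04]] 19.099999999999966
0.028 1
X79.2 grey; X75.2 black; X64.8 grey; X64.4 white; X24.8 grey; X24.4 black; X12.4 brass; X10.8 grey; X10.0 white; 
0.028 -1
X82.0 grey; X80.8 black; X78.8 grey; X73.6 black; X62.4 grey; X45.2 white; X22.8 grey; X22.0 black; X10.8 brass; X9.2 grey; X8.4 white; X6.4 grey; 
-0.028 -1
X82.0 grey; X80.0 black; X79.2 grey; X73.6 black; X62.8 grey; X61.6 white; X22.0 black; X10.8 brass; X9.2 grey; X7.6 white; X5.6 grey;
```

```bash
python3 - <<'E'
from h import *
d=np.load("i_dock.npy",allow_pickle=True).item();i=arm.camera_info("wrist")
for z in(.02,.025,.03,.035,.04,.05):
    print(z,ray("wrist",254,256.6,z,d).round(4),ray("wrist",316,297,z,i).round(4))
go([.404,-.269,.075],Rot.from_euler("xyz",[np.pi,0,-.492]))
E
```

```text
0.02 [ 0.3937 -0.2709  0.02  ] [ 0.3891 -0.266   0.02  ]
0.025 [ 0.3959 -0.2713  0.025 ] [ 0.392  -0.2669  0.025 ]
0.03 [ 0.3982 -0.2717  0.03  ] [ 0.395  -0.2677  0.03  ]
0.035 [ 0.4004 -0.2722  0.035 ] [ 0.398  -0.2686  0.035 ]
0.04 [ 0.4027 -0.2726  0.04  ] [ 0.4009 -0.2694  0.04  ]
0.05 [ 0.4072 -0.2734  0.05  ] [ 0.4069 -0.2711  0.05  ]
dp [-3.09  1.24  3.91] turn [ 0.  0. -0.]
```

Emit:
arm_command([
  {"grip":-1,"dp":[-0.8,0.34,0],"turn":[0,0,0]},
  {"grip":-1,"dp":[-0.8,0.34,0],"turn":[0,0,0]},
  {"grip":-1,"dp":[-0.8,0.34,0],"turn":[0,0,0]},
  {"grip":-1,"dp":[-0.8,0.34,0.6],"turn":[0,0,0]},
  {"grip":-1,"dp":[0,0,1],"turn":[0,0,0]},
  {"grip":-1,"dp":[0,0,1],"turn":[0,0,0]},
  {"grip":-1,"dp":[0,0,1],"turn":[0,0,0]},
  {"grip":-1,"dp":[0,0,0.4],"turn":[0,0,0]},
])

```text
clock: 78.75
position: [0.3983, -0.2694, 0.0709]
orientation: [3.141, 0.004, -0.492]
contact_force: [-0.4, -0.7, -0.3]
finger_gap: -0.001
gripper_force: 0.0
```

Emit:
arm_command([
  {"grip":-1,"dp":[0,0,0.12],"turn":[0,0,0]},
  {"grip":-1,"dp":[0,0,0.12],"turn":[0,0,0]},
  {"grip":-1,"dp":[0,0,0.12],"turn":[0,0,0]},
  {"grip":-1,"dp":[0,0,0.12],"turn":[0,0,0]},
  {"grip":-1,"dp":[0,0,0],"turn":[0,0,0]},
  {"grip":-1,"dp":[0,0,0],"turn":[0,0,0]},
  {"grip":-1,"dp":[0,0,0],"turn":[0,0,0]},
  {"grip":-1,"dp":[0,0,0],"turn":[0,0,0]},
])

```text
clock: 79.55
position: [0.4007, -0.2708, 0.0617]
orientation: [3.141, -0.002, -0.492]
contact_force: [1.1, 0.4, 4.0]
finger_gap: -0.001
gripper_force: 2.2
```

Emit:
arm_command([
  {"grip":-1,"dp":[0,0,0.08],"turn":[0,0,0]},
  {"grip":-1,"dp":[0,0,0.08],"turn":[0,0,0]},
  {"grip":-1,"dp":[0,0,0.08],"turn":[0,0,0]},
  {"grip":-1,"dp":[0,0,0],"turn":[0,0,0]},
  {"grip":-1,"dp":[0,0,0],"turn":[0,0,0]},
  {"grip":-1,"dp":[0,0,0],"turn":[0,0,0]},
  {"grip":-1,"dp":[0,0,0],"turn":[0,0,0]},
  {"grip":-1,"dp":[0,0,0],"turn":[0,0,0]},
])

```text
clock: 80.35
position: [0.4008, -0.271, 0.0604]
orientation: [-3.141, 0.001, -0.493]
contact_force: [-10.8, 6.2, 42.9]
finger_gap: -0.0
gripper_force: 21.5
```

The button is bottomed (43 N, no further travel). I lift clear and check.

Emit:
arm_command([
  {"grip":-1,"dp":[0,0,-0.5],"turn":[0,0,0]},
  {"grip":-1,"dp":[0,0,-1],"turn":[0,0,0]},
  {"grip":-1,"dp":[0,0,-1],"turn":[0,0,0]},
  {"grip":-1,"dp":[0,0,-1],"turn":[0,0,0]},
  {"grip":-1,"dp":[0,0,-1],"turn":[0,0,0]},
  {"grip":-1,"dp":[0.5,0,-1],"turn":[0,0,0]},
  {"grip":-1,"dp":[0.5,0,-0.5],"turn":[0,0,0]},
  {"grip":-1,"dp":[0,0,0],"turn":[0,0,0]},
])

```text
clock: 81.15
position: [0.4243, -0.2832, 0.207]
orientation: [3.141, -0.005, -0.492]
contact_force: [0.3, 0.3, -0.4]
finger_gap: 0.0
gripper_force: 0.0
```

```bash
python3 - <<'E'
from h import *
shot("wrist","t");o=st();i=arm.camera_info("wrist");f=shot("wrist","w_fin")
for y,s in((.028,1),(.028,-1),(-.028,-1)):
    prev=None;print(y,s,end=": ")
    for X in np.arange(.082,.004,-.0004):
        u,v=proj("wrist",Rot.from_euler("z",CP[2]).apply([s*X,y,.039])+[CP[0],CP[1],0],i)[0]
        if not(2<v<418 and 2<u<557): continue
        c=f[int(round(v)),int(u)-2:int(u)+3].mean(0);k="brass" if c[0]-c[2]>60 else "black" if c.max()<60 else "white" if c.min()>200 else "grey"
        if k!=prev: print("X%.1f %s"%(X*1000,k),end="; ");prev=k
    print()
E
```

```text
t81.20 [ 0.4223 -0.2822  0.2052] [ 3.141e+00 -1.000e-03 -4.920e-01] F [-0.3  0.3 -0.6] gap-0.001 gf0.0
0.028 1: X33.2 white; X24.0 grey; X23.6 black; X10.8 grey; 
0.028 -1: X82.0 grey; X74.8 black; X63.6 grey; X62.8 white; X23.6 grey; X22.8 black; X12.0 grey; X11.6 brass; X10.8 grey; 
-0.028 -1: X82.0 grey; X76.4 white; X75.6 grey; X74.0 black; X63.6 grey; X62.0 white; X22.8 black; X11.6 brass; X10.0 grey; X8.4 white; X6.4 grey;
```

All three cells are seated and the arm is clear, so I hand in.

```bash
python3 - <<'E'
from rig import arm
print(arm.hand_in())
E
```

```text
the job is handed in; nothing more can be done
None
```

The job is handed in: all three cells read as seated in the last camera check, the cassette lies in the charging base, and the start button was pressed to its stop and released; hand-in returned no verdict.

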